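# Hook down the hatch of a rearing cage

## Robot

A 7-joint arm with a two-finger parallel gripper is mounted at the origin on the work surface. World frame = base frame: x ahead of the robot, y to its left, z up, the work surface at z = 0. Lengths are in m, angles in rad, forces in N, time in s.
With the tool pointing down it reaches from about 0.4 to 0.75 m from the base axis. Payload 19.5 kg.
Tool frame: the origin (TCP) lies on the front face of the gripper's body, between the roots of the fingers; the fingertips stand 73 mm ahead of it and the grasp point (between the pads) lies 54 mm ahead of it (ctrl.tip_extent is the distance from the TCP to the fingertips, in m); y points along the fingers, x is the direction in which the jaws open and shut, and the axes are right-handed (so a half turn about y gives the same grasp; the last joint's range is limited). The gripper opens to 85 mm and grips with 20 to 120 N. Pads are 22 mm wide; open, the fingers measure 114 mm over their backs; the gripper's body (76 mm by 85 mm) begins 54 mm behind the grasp point. The pads swing forward as they close: fully open they stand 13 mm farther back than shut.
Start: joints at [-1.276, 0.707, -0.028, 1.485, 0.022, 0.951, -0.075], TCP at [0.19, 0.543, 0.304] pointing down, gripper open.
Joint ranges: [-2.71, 2.71], [-0.32, 2.16], [-1.57, 1.52], [0, 2.45], [-1.46, 4.6], [0, 2.02], [-2.83, 2.83]. Speed limits (rad/s): [1.89, 1.89, 2.57, 2.57, 3.01, 3.01, 3.01].

## Interface

Orientations are given as a rotation vector (axis times angle).
In Python, from rig import ctrl gives the robot as it stands.
- The arm moves only by the tool apply_moves, never from a script. Its argument "commands" is a list that holds one entry, the list of rows, each a list of 5 numbers: the opening, from 0 (shut) to 1 (fully open), then the shift along the world's x, y, z normalised to -1 to 1, where 1 is 300 mm, then the turn about the world's z normalised to -1 to 1, where 1 is pi rad. In form: [[[jaw, dx, dy, dz, turn], ...]]. A call has 1 to 12 rows; each row is the pose to reach, as a shift and turn from the pose commanded when the call began, turning the shorter way round; what a row does not reach only later rows make up. A row lasts 1/8 s, in which the tool goes at most 62.5 mm and 10.7 degrees, less where a joint would pass 70% of its speed; a pose out of reach is approached as far as the arm can. A call with a number of a shift or a turn outside -1 to 1 is refused whole. A call with a gripper value outside its range is refused whole. The fingers move at their own pace and stop on an object; "force" is the grip in N (left out, the last holds). Time passes only in rows, so rows that repeat a pose let the fingers close. It gives the time, the measured TCP pose, the force and the opening at its end, in the units of the state.
- ctrl.observe(): the state, without advancing time (a new reading comes with each control period).
- ctrl.capture(name): name is "scene" or "side" or "wrist"; returns (picture, depth): 420x560x3 uint8, red, green, blue; 420x560 float32, m along the optical axis (not along the pixel's ray), 0 where there is no reading.
- ctrl.camera_params(name): a dict with "vfov" (degrees; the focal length in pixels is half the picture's height over the tangent of half this angle, whatever the lens; pixels are square), "cx", "cy" (the principal point, pixels), "rvec" (rotation vector, rad) and "tvec" (3), from world to camera coordinates, as OpenCV has them; the wrist camera has in their place "tool_from_camera" (4x4, takes a point from camera to tool coordinates, whose origin is the TCP and whose axes are the tool frame's). Camera axes: x right, y down, z forward; pixel columns grow to the right and rows downward; lengths in m; the calibration is good to about 2 mm. A picture is of the moment at which its call begins: read the wrist's pose just before it. camera_params takes no time and is no camera call.
- ctrl.sign_off(): hands the job in, once; it reports no verdict.
Trained networks look in the newest picture that a camera, given by its name, has taken for a name from the list of things; names that differ only in an ending like _2 or _b are one class to them, and where a whole thing is asked for, a point or a joint stands for the part that bears it (a point fixed in the world has none). Each returns a list of dicts, best first, with "confidence" (0 to 1); they miss things now and then, are a little off and sometimes report something else, mostly with a low value. They report only what shows in the picture. A call takes as long as a camera call.
- ctrl.recognise(target, camera): "location" ([column, row] in pixels, amid what is visible of it).
- ctrl.silhouettes(target, camera): "pixels" (420x560 bool, what is visible of it) and "location" ([column, row] in pixels, amid what is visible of it).
- ctrl.spot_point(target, camera): "location" ([column, row] in pixels: a listed point, or the origin of a listed thing).
The state is a dict: "clock": time; "qpos": joint angles; "joint_velocities": joint speeds; "tau": joint torques, N m; "ee_pos": TCP position; "eef_rot": TCP orientation; "ft_force": force on the tool from outside, world axes, zero at the start; "wrist_torque": the same for the moment, N m; "opening": finger opening in m.
Only numpy, scipy, OpenCV 4.12 (cv2) and the standard library are available. Lean on these libraries where they do the work, as an engineer would, in place of code of your own. Each camera call takes 0.05 s, during which the arm holds its last target.

## Task

Open the drop-front hatch of the clear rearing cage: lift its spring pin by the T-handle and turn it a quarter turn so that it stays up by itself, then take the hook pole from its rest, put the hook through the eye of the hatch and swing the hatch down with it until it is fully open against its stop. Keep the gripper and arm off the hatch, and leave the pots, the tray and the other things standing about where they are. Finally unhook the pole and lay it back gently in both forks of its rest, leaving the hatch open and the pin parked up.

Things in the scene. Friction and masses are not known exactly. Their poses are not given: they have to be found in the camera images.
- cage: Clear acrylic rearing cage with aluminium edges, 240 mm deep, 340 mm wide, its top front rail 270 mm above the table, on a wire riser with four legs; fixed. Its place and yaw vary. Origin on the table below the middle of the front: x runs from the front into the cage (away from the robot), y to the left along the front, z up. The shut hatch's outer face lies in its x = 0 plane. Behind the hatch front, roof and sides are solid.
- hatch (a joint): Angle of the hatch: 0 shut (upright), 1.4 fully open (nearly level, against its stop). The hatch is a clear pane in an aluminium frame, 240 mm wide, 143 mm high, 8 mm thick, in the middle of the cage's front; it is hinged on its lower edge and its top swings out to the cage's -x (towards the robot) and down. Stiff hinge: it stays at any angle where it is left; moving it takes about 1 to 3 N at the eye. It cannot move before the spring pin is up.
- hatch_hinge (a point): Middle of the hatch's hinge line, which runs along the cage's y, 115 mm above the table; fixed to the cage.
- eye (a point): Centre of the steel ring eye on the hatch's outer face; shut: 30 mm out from and 124 mm above the hinge line, 26 mm off the face. Moves with the hatch. The hole runs along the cage's y (parallel to the hinge), 32 mm wide, ring bar 7 mm: a bar put through sideways lets the hatch turn freely. Both sides are clear. The hatch's top edge lies 23 mm beyond it; when open the eye hangs under the hatch.
- pin_lift (a joint): Lift of the spring pin, m: 0 locked (down), at most 0.020. A spring pushes it down with about 4 N at 0 and 10 N at 0.020. It can be turned only when lifted to 0.0145 or more, and rests at about 0.0115 when parked.
- pin_turn (a joint): Turn of the pin's T-handle, rad, anticlockwise from above: 0 locked (bar along the cage's y, the front), +1.57 or -1.57 parked (bar along the cage's x); either way round will do. The rest notch, 3 mm deep, takes it within about 0.2 rad.
- pin_handle (a point): Middle of the spring pin's T-handle bar, black, 60 mm long, 12 mm wide, 14 mm high; level, on an upright stem, 320 mm above the table when locked. Its own y runs along the bar. It stands on the cage's top front rail, 80 mm left (cage +y) of the middle and 21 mm behind the front; its square steel bush below ends 28 mm beneath the middle of the bar.
- pole: Hook pole, 0.2 kg: square wooden handle 24 x 24 mm, 130 mm long (x from -65 to 65), then a 10 mm steel shaft straight on to x = 120, where it is bent at a right angle into an 8 mm round hook that runs to y = 49 (its end); a steel stub ends at x = -89. Origin in the middle of the handle, x along the pole towards the hook, y the way the hook points, z up. It lies level on its rest, the hook pointing sideways; where the rest stands varies.
- hook (a point): Middle of the hook's side arm: at x = 120, y = 25, z = 0 mm of the pole; the arm runs along the pole's y, 24 mm farther to its free end.
- rest_seat (a point): Where the pole's origin lies on the fixed steel rest, 62 mm above the table; x along the resting pole, y across. Two forks at x = +-46 mm (6 mm thick, floors 50 mm above the table, 28 mm between their cheeks, flaring to about 50 mm at 80 mm above the table) carry the handle's underside; base plate 140 x 70 x 6 mm. Stands left or right of the robot, yaw varies.
- pot_a: Black plant pot, 64 mm wide, under a tall clear cup, 150 mm high in all; loose, beside the cage's left front corner. Origin under its middle.
- pot_b: The same, beside the cage's right front corner.
- pot_c: The same, standing in front, left or right.
- sprayer: White spray bottle, 62 mm wide, 165 mm high; loose, in front on the other side. Origin under its middle.
- can: Small dark watering can, 90 mm wide, 135 mm high, spout out to 120 mm along its x; loose, on the side where the rest is not. Origin under its middle.
- plug_tray: Low tray of seedlings, 90 x 160 mm, 60 mm high with the leaves; loose, on the table below where the hatch swings. Origin under its middle.
- dibber: Wooden dibber with steel point and cross handle, 170 mm long, 22 mm high; loose, lying on the table in front of the cage. Origin on the table under its handle.

How it is judged:
On the way, in this order (a step that is already met when the one before it is completed fails the run):
1. the spring pin is parked up: turned a quarter turn, held by its rest notch and let go (value of joint pin_lift above 0.009 m and (value of joint pin_turn between 1.25 and 1.89 rad or value of joint pin_turn between -1.89 and -1.25 rad) and contact force between the fingers and pin_lift below 0.2 N and value of joint hatch below 0.12 rad), for 0.2 s.
2. the pole's hook is through the eye while the hatch is still shut (x of eye in the frame of hook between -0.0145 and 0.0145 m and z of eye in the frame of hook between -0.0145 and 0.0145 m and y of eye in the frame of hook between -0.021 and 0.016 m and value of joint hatch below 0.12 rad), for 0.1 s.
3. the hatch is fully down with the hook still through the eye (x of eye in the frame of hook between -0.0145 and 0.0145 m and z of eye in the frame of hook between -0.0145 and 0.0145 m and y of eye in the frame of hook between -0.021 and 0.016 m and value of joint hatch above 1.3 rad), for 0.1 s.
At the end, for the whole second after the job is handed in: Hatch down to 1.3 rad or more (stop at 1.4); spring pin still parked, lifted over 9 mm and turned 1.25 to 1.89 rad either way; pole at rest in both forks of its rest: its middle within 18 mm along, 7 mm across and 5 mm in height of the seat, within 0.1 rad of the rest's line (hook to either end) (value of joint pin_lift above 0.009 m and (value of joint pin_turn between 1.25 and 1.89 rad or value of joint pin_turn between -1.89 and -1.25 rad) and value of joint hatch above 1.3 rad and x of pole in the frame of rest_seat between -0.018 and 0.018 m and y of pole in the frame of rest_seat between -0.007 and 0.007 m and z of pole in the frame of rest_seat between -0.005 and 0.005 m and angle between the x axis of pole and the x axis of rest_seat, either way round below 0.1 rad and linear speed of pole below 0.02 m/s); the robot touches nothing.
It fails at once if the gripper or arm touches the hatch (contact force between any of the fingers, the arm and hatch above 0.5 N).
It fails at once if the pole is dropped (faster than 0.6 m/s while not held) (linear speed of pole above 0.6 m/s and contact force between the fingers and pole below 0.1 N).
It fails at once if a bystander is pushed 30 mm or more or tipped (distance of any of pot_a, pot_b, pot_c, sprayer, can, plug_tray, dibber from where it was at the start of the episode above 0.03 m or angle between any of pot_a, pot_b, pot_c, sprayer, can, plug_tray, dibber's own z axis and vertical above 0.3 rad).
It also fails if it takes over 72 s, if anything falls off the work surface, if the arm or the gripper's body presses on something with over 40 N, if the wrist force passes 120 N, or if a joint passes its speed limit or range.

## Working session

There is one attempt and no reset: what is moved stays moved. The work goes in short steps, Python scripts to look and compute and a tool call to move; the robot and the scene stay as the last step left them, time stands still between calls to the robot, and variables do not carry over. Pictures are saved under pics/ and viewed, and the job is handed in when it is done.

Besides the shell and the picture viewer there is one more tool, called after "Emit:" as a command line: name --argument value ..., lists and objects as JSON in quotes. apply_moves: Moves the arm, as the interface text tells. Its arguments: {"type":"object","properties":{"commands":{"type":"array"},"force":{"type":"number"}},"required":["commands"]}

```bash
ls; mkdir -p pics; cat > h.py <<'E'
import numpy as np, cv2
from scipy.spatial.transform import Rotation as R
from rig import ctrl
def K(cam):
    p=ctrl.camera_params(cam); f=210/np.tan(np.radians(p['vfov'])/2); return p,f
def pose_wc(cam):
    p,f=K(cam)
    if 'rvec' in p:
        Rm=R.from_rotvec(np.ravel(p['rvec'])).as_matrix(); t=np.ravel(p['tvec']); return Rm.T, -Rm.T@t
    s=ctrl.observe(); Rt=R.from_rotvec(s['eef_rot']).as_matrix(); T=np.array(p['tool_from_camera'])
    return Rt@T[:3,:3], Rt@T[:3,3]+np.array(s['ee_pos'])
def unproj(cam,uv,d,wc=None):
    p,f=K(cam); Rm,t=wc or pose_wc(cam); uv=np.atleast_2d(uv); d=np.ravel(d)
    c=np.c_[(uv[:,0]-p['cx'])/f*d,(uv[:,1]-p['cy'])/f*d,d]
    return c@Rm.T+t
def proj(cam,P,wc=None):
    p,f=K(cam); Rm,t=wc or pose_wc(cam); c=(np.atleast_2d(P)-t)@Rm
    return np.c_[c[:,0]/c[:,2]*f+p['cx'],c[:,1]/c[:,2]*f+p['cy']]
def ray_z(cam,uv,z,wc=None):
    Rm,t=wc or pose_wc(cam); a=unproj(cam,uv,[1.0],(Rm,t))[0]-t
    return t+a*(z-t[2])/a[2]
def tri(obs):
    A=np.zeros((3,3));b=np.zeros(3)
    for cam,uv in obs:
        Rm,t=pose_wc(cam); a=unproj(cam,uv,[1.0],(Rm,t))[0]-t; a/=np.linalg.norm(a); M=np.eye(3)-np.outer(a,a); A+=M;b+=M@t
    x=np.linalg.solve(A,b)
    res=[float(np.linalg.norm(proj(c,x)[0]-u)) for c,u in obs]
    return x,res
E
python3 - <<'E'
from h import *
for c in ['scene','side','wrist']:
    im,d=ctrl.capture(c); cv2.imwrite(f'pics/{c}0.png',im[...,::-1]); np.save(f'{c}0.npy',d)
    p,f=K(c); print(c,f,p['cx'],p['cy'],pose_wc(c))
print(ctrl.observe())
E
```

```text
pics
scene 503.53162262751067 281.0516167161803 215.26626010804523 (array([[-0.94752326, -0.30177173,  0.10551539],
       [-0.3196662 ,  0.89811712, -0.301992  ],
       [-0.00363253, -0.31987415, -0.94745308]]), array([0.39547748, 0.43653163, 1.57354932]))
side 544.6800004837447 280.2396272073903 210.42431702731176 (array([[ 0.93885892, -0.17387086,  0.29717477],
       [-0.34424555, -0.48968099,  0.80106649],
       [ 0.00623872, -0.85438952, -0.51959564]]), array([ 0.20460809, -0.90500642,  0.80601924]))
wrist 302.01258036095254 280.5074776855142 211.6087768619536 (array([[ 3.31168064e-01,  9.04524202e-01,  2.68632988e-01],
       [ 9.43571352e-01, -3.17190442e-01, -9.52015116e-02],
       [-9.04255007e-04,  2.85002092e-01, -9.58526468e-01]]), array([0.12122551, 0.56665655, 0.37341736]))
{'clock': 0.15, 'qpos': array([-1.27571539,  0.70695075, -0.02763554,  1.48487035,  0.02195768,
        0.95087888, -0.07548571]), 'joint_velocities': array([-0.0006168 , -0.00109934,  0.00117509, -0.00098719,  0.00037283,
        0.00031447,  0.00026561]), 'tau': array([ 1.58786948e-03, -8.83303213e+01,  1.23494502e+00, -2.36189353e+01,
        1.69399905e-02,  5.44094437e-03,  1.30651816e-05]), 'ee_pos': array([0.18994706, 0.54258451, 0.30354499]), 'eef_rot': array([-1.35036802, -0.95713467,  0.95825056]), 'ft_force': array([0.00518859, 0.15152762, 0.63620198]), 'wrist_torque': array([ 0.03430104,  0.02276747, -0.01204064]), 'opening': 0.0854155189114111}
```

View pics/scene0.png

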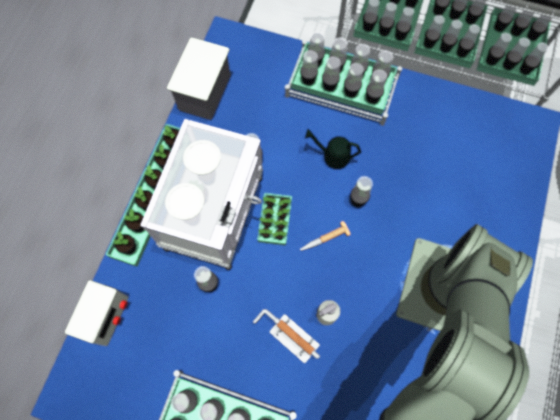

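View pics/side0.png

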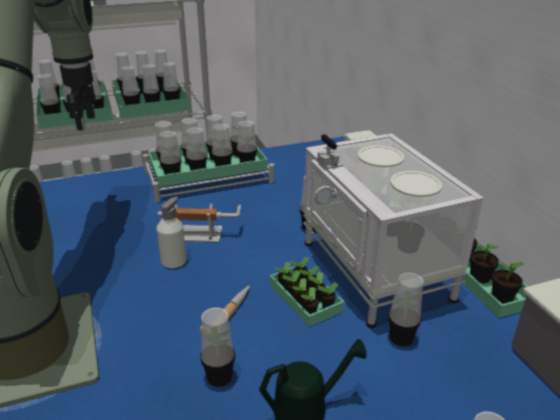

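View pics/wrist0.png

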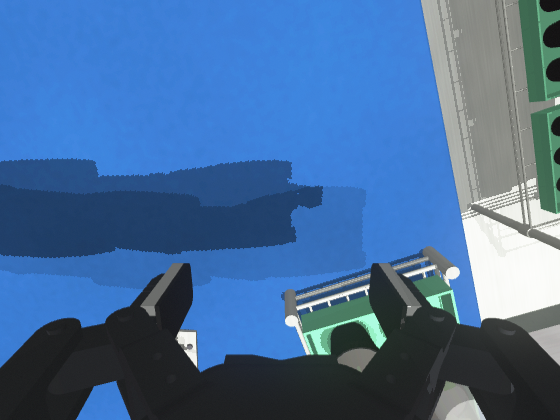

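```bash
python3 - <<'E'
from h import *
s=ctrl.observe(); print(R.from_rotvec(s['eef_rot']).as_matrix().round(3))
for t in ['cage','eye','hatch_hinge','pin_handle','pole','hook','rest_seat','pot_a','sprayer','can','plug_tray','dibber']:
  for c in ['scene','side']:
    r=ctrl.spot_point(t,c); print(t,c,[(np.round(q['location'],1).tolist(),round(q['confidence'],2)) for q in r[:4]])
E
```

```text
[[ 0.33  -0.    -0.944]
 [ 0.944 -0.001  0.33 ]
 [-0.001 -1.     0.   ]]
cage scene [([250.4, 221.5], 0.91)]
cage side []
eye scene [([251.7, 199.4], 0.62)]
eye side [([321.7, 193.6], 0.96)]
hatch_hinge scene [([242.7, 207.9], 0.84)]
hatch_hinge side [([332.6, 237.1], 0.76)]
pin_handle scene [([224.1, 208.8], 0.57)]
pin_handle side [([329.9, 141.4], 0.59)]
pole scene [([292.6, 338.2], 0.76), ([297.0, 334.3], 0.3)]
pole side [([187.5, 210.8], 0.57)]
hook scene [([255.7, 316.1], 0.66)]
hook side [([240.5, 209.3], 0.66), ([324.3, 193.4], 0.59)]
rest_seat scene [([327.0, 315.5], 0.73), ([297.9, 333.6], 0.71)]
rest_seat side [([195.6, 212.3], 0.67)]
pot_a scene [([208.3, 284.5], 0.66), ([356.2, 198.7], 0.56), ([336.8, 158.2], 0.21)]
pot_a side [([218.9, 375.0], 0.79), ([309.1, 226.7], 0.71), ([402.1, 337.5], 0.61), ([304.5, 296.6], 0.59)]
sprayer scene [([323.8, 316.7], 0.83)]
sprayer side [([173.0, 258.7], 0.58)]
can scene [([334.0, 160.0], 0.69)]
can side [([296.7, 410.6], 0.71), ([240.6, 214.1], 0.21)]
plug_tray scene [([273.4, 218.6], 0.55), ([292.4, 338.5], 0.19)]
plug_tray side [([304.7, 296.6], 0.64)]
dibber scene [([328.5, 237.0], 0.68)]
dibber side [([226.7, 316.3], 0.8)]
```

```bash
python3 - <<'E'
from h import *
s=cv2.imread('pics/scene0.png'); 
cv2.imwrite('pics/s_a.png',cv2.resize(s[110:275,130:300],None,fx=4,fy=3.6363,interpolation=cv2.INTER_CUBIC)[:600])
cv2.imwrite('pics/s_b.png',cv2.resize(s[290:375,240:360],None,fx=6,fy=6,interpolation=cv2.INTER_CUBIC))
s=cv2.imread('pics/side0.png'); 
cv2.imwrite('pics/d_a.png',cv2.resize(s[120:320,290:490],None,fx=3,fy=3,interpolation=cv2.INTER_CUBIC))
cv2.imwrite('pics/d_b.png',cv2.resize(s[185:255,150:260],None,fx=7,fy=7,interpolation=cv2.INTER_CUBIC))
d=np.load('scene0.npy')
for t,r in [('scene','pin_handle'),('scene','cage')]: pass
# depth pointcloud of cage top
v,u=np.mgrid[0:420,0:560]
P=unproj('scene',np.c_[u.ravel(),v.ravel()],d.ravel()).reshape(420,560,3); np.save('P0.npy',P)
m=(P[...,2]>.255)&(P[...,2]<.285)&(d>0)
print(m.sum())
vis=(np.clip(P[...,2]/.35,0,1)*255).astype(np.uint8); cv2.imwrite('pics/zmap.png',cv2.resize(cv2.applyColorMap(vis,2)[110:380,80:380],None,fx=2.2,fy=2.2,interpolation=0))
E
```

```text
11279
```

View pics/s_a.png

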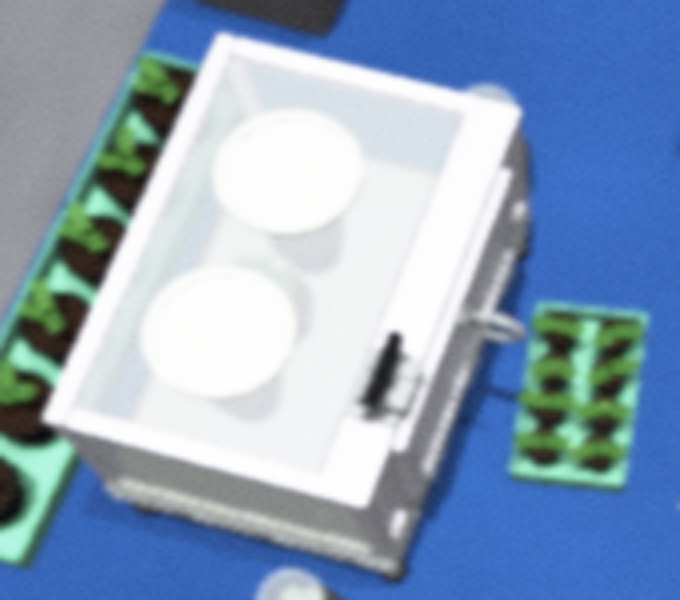

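View pics/s_b.png

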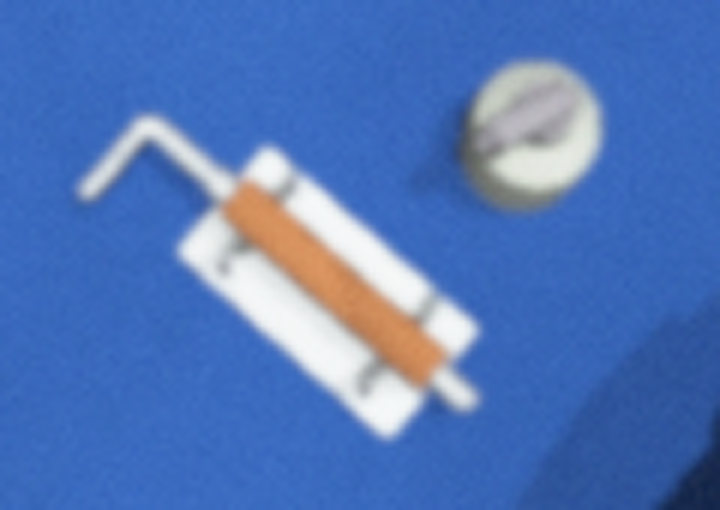

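View pics/d_a.png

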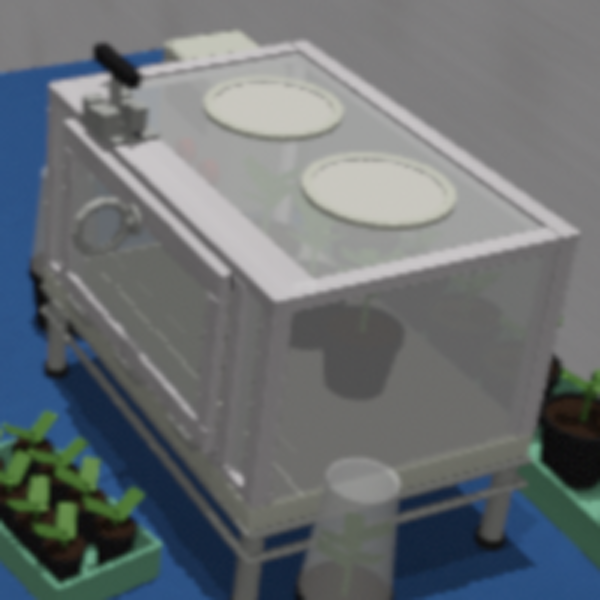

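View pics/d_b.png

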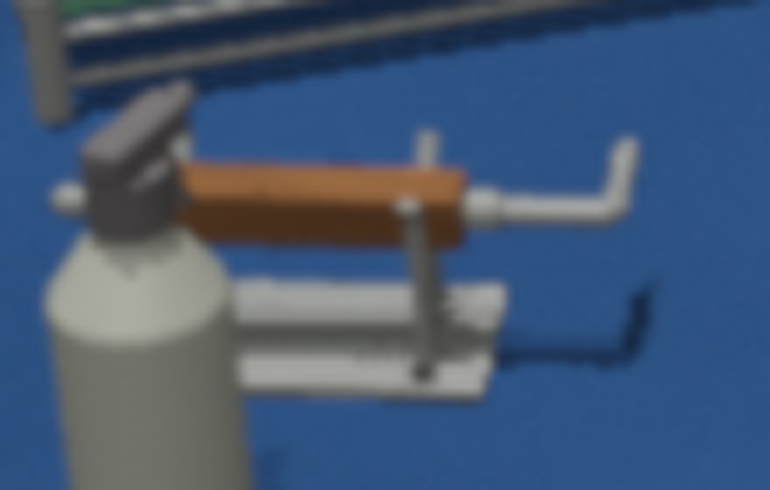

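View pics/zmap.png

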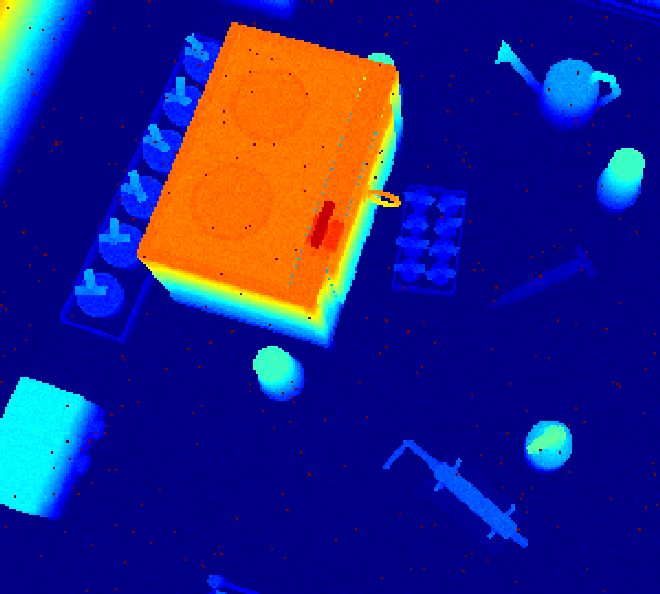

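```bash
python3 - <<'E'
from h import *
P=np.load('P0.npy'); v,u=np.mgrid[0:420,0:560]
def box(u0,u1,v0,v1): return (u>=u0)&(u<=u1)&(v>=v0)&(v<=v1)
d=np.load('scene0.npy')>0
# cage top
m=d&(P[...,2]>.255)&(P[...,2]<.285)&box(130,275,110,275)
pts=P[m][:,:2].astype(np.float32); r=cv2.minAreaRect(pts); print('cage top rect',r, np.round(cv2.boxPoints(r),3).tolist(), P[m][:,2].mean())
m=d&(P[...,2]>.312)&(P[...,2]<.345)&box(210,240,190,230); q=P[m]; print('pin',len(q),q.mean(0),cv2.minAreaRect(q[:,:2].astype(np.float32)))
im=cv2.imread('pics/scene0.png'); b,g,rr=[im[...,i].astype(int) for i in range(3)]
m=d&(rr>b+40)&box(260,330,310,370)&(P[...,2]>.05); q=P[m]; print('handle',len(q),q.mean(0),cv2.minAreaRect(q[:,:2].astype(np.float32)))
m=d&box(250,330,300,370)&(P[...,2]>.045)&(P[...,2]<.1)&~box(315,345,295,326); q=P[m]; print('pole', q.min(0),q.max(0))
c=q[:,:2]-P[d&(rr>b+40)&box(260,330,310,370)&(P[...,2]>.05)][:,:2].mean(0)
# eye
m=d&box(244,262,190,208)&(P[...,2]>.2); q=P[m]; print('eye',len(q),q.min(0),q.max(0))
print('tri eye',tri([('scene',[251.7,199.4]),('side',[321.7,193.6])]))
print('tri pin',tri([('scene',[224.1,208.8]),('side',[329.9,141.4])]))
print('tri hinge',tri([('scene',[242.7,207.9]),('side',[332.6,237.1])]))
print('tri pole',tri([('scene',[292.6,338.2]),('side',[187.5,210.8])]))
print('tri hook',tri([('scene',[255.7,316.1]),('side',[240.5,209.3])]))
for n,uv in [('sprayer',[323.8,316.7]),('potA',[208,284]),('potC',[356,198.7]),('can',[334,160]),('tray',[273.4,218.6]),('dib',[328.5,237])]: print(n,ray_z('scene',uv,0).round(3))
E
```

```text
cage top rect ((0.7577708959579468, -0.004645898938179016), (0.28444135189056396, 0.3431502878665924), 2.0402915477752686) [[0.6100000143051147, 0.16200000047683716], [0.621999979019165, -0.1809999942779541], [0.906000018119812, -0.17100000381469727], [0.8939999938011169, 0.1720000058412552]] 0.2674299600992194
pin 113 [0.67538905 0.07423831 0.32583026] ((0.6762825846672058, 0.07368092983961105), (0.012700350023806095, 0.05816583335399628), 2.7904510498046875)
handle 357 [0.40467755 0.29843276 0.07372777] ((0.40540167689323425, 0.29757988452911377), (0.023618878796696663, 0.12853030860424042), 67.94175720214844)
pole [0.32194098 0.25074033 0.04943776] [0.53394144 0.33893448 0.0862479 ]
eye 125 [ 0.6100865  -0.0437623   0.20056674] [0.66412065 0.00297924 0.2668253 ]
tri eye (array([ 0.63408252, -0.00437918,  0.24453807]), [1.039509731149473, 1.3987907606192642])
tri pin (array([0.68072167, 0.06982003, 0.32483464]), [0.6038009036139612, 0.7396902597270667])
tri hinge (array([ 0.6685373 , -0.00687577,  0.12933616]), [2.0176746265928265, 2.766460288353888])
tri pole (array([0.40415289, 0.30553836, 0.07134067]), [2.14934982722092, 2.4259979629521293])
tri hook (array([0.53313136, 0.27846597, 0.06448894]), [0.2763558355964843, 0.31193340859526775])
sprayer [0.34  0.206 0.   ]
potA [ 0.716  0.225 -0.   ]
potC [ 0.353 -0.2    0.   ]
can [ 0.463 -0.312  0.   ]
tray [ 0.591 -0.046  0.   ]
dib [ 0.401 -0.044  0.   ]
```

Emit:
apply_moves --commands '[[[1, 0.8, -0.8, 0.52, -0.38], [1, 0.8, -0.8, 0.52, -0.38], [1, 0.8, -0.8, 0.52, -0.38], [1, 0.8, -0.8, 0.52, -0.38], [1, 0.8, -0.8, 0.52, -0.38], [1, 0.8, -0.8, 0.52, -0.38], [1, 0.8, -0.8, 0.52, -0.38], [1, 0.8, -0.8, 0.52, -0.38]]]'

```text
clock: 2.35
ee_pos: [0.43, 0.3027, 0.4598]
eef_rot: [-1.57, -0.032, 0.032]
ft_force: [-0.6, 0.4, 0.3]
opening: 0.0854
```

Emit:
apply_moves --commands '[[[1, 0.82, -0.76, 0, 0], [1, 0.82, -0.76, 0, 0], [1, 0.82, -0.76, 0, 0], [1, 0.82, -0.76, 0, 0], [1, 0.82, -0.76, 0, 0], [1, 0.82, -0.76, 0, 0], [1, 0.82, -0.76, 0, 0]]]'

```text
clock: 3.22
ee_pos: [0.6767, 0.0738, 0.4583]
eef_rot: [-1.571, -0.03, 0.034]
ft_force: [0.0, -0.1, 0.2]
opening: 0.0854
```

```bash
cat >> h.py <<'E'
def st():
    s=ctrl.observe(); M=R.from_rotvec(s['eef_rot']).as_matrix()
    print('t',round(s['clock'],2),'tcp',np.round(s['ee_pos'],4),'jawyaw',round(float(np.degrees(np.arctan2(M[1,0],M[0,0]))),2),'down',np.round(M[:,1],3),'F',np.round(s['ft_force'],1),'op',round(s['opening'],4)); return s
E
python3 - <<'E'
from h import *
st(); print(ctrl.observe()['qpos'].round(2))
im,d=ctrl.capture('wrist'); cv2.imwrite('pics/w1.png',im[...,::-1]); np.save('w1.npy',d)
for t in ['pin_handle','eye','hook']:
  print(t,[(q['location'],q['confidence']) for q in ctrl.spot_point(t,'wrist')])
wc=pose_wc('wrist'); v,u=np.mgrid[0:420,0:560]; P=unproj('wrist',np.c_[u.ravel(),v.ravel()],d.ravel(),wc).reshape(420,560,3); np.save('Pw1.npy',P)
m=(d>0)&(P[...,2]>.319)&(P[...,2]<.34)&(np.hypot(P[...,0]-.676,P[...,1]-.074)<.045); q=P[m]; print(len(q),q.mean(0),cv2.minAreaRect(q[:,:2].astype(np.float32)),np.median(q[:,2]))
E
```

```text
t 3.23 tcp [0.6767 0.0738 0.4583] jawyaw 2.33 down [-0.002 -0.    -1.   ] F [ 0.  -0.1  0.2] op 0.0854
[-0.22  0.87  0.29  0.58 -0.23  1.71 -0.02]
pin_handle [([283.1, 227.3], 0.91)]
eye [([239.6, 270.6], 0.56)]
hook [([176.3, 21.6], 0.93)]
1314 [0.67613624 0.07700899 0.32826753] ((0.6765188574790955, 0.07492923736572266), (0.011937849223613739, 0.05909203737974167), 2.180518388748169) 0.32851673628659184
```

View pics/w1.png

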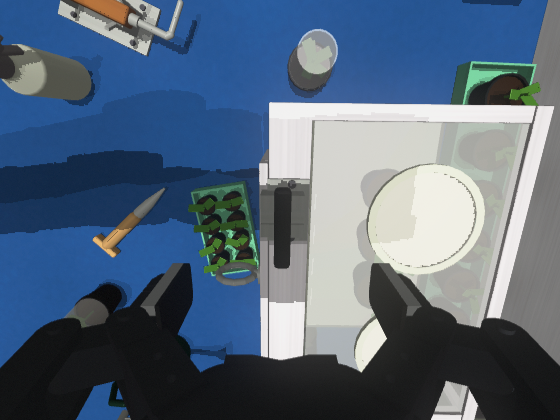

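Emit:
apply_moves --commands '[[[1, 0, 0.004, -0.15, 0], [1, 0, 0.004, -0.275, 0], [1, 0, 0.004, -0.275, 0], [0, 0, 0.004, -0.275, 0], [0, 0, 0.004, -0.275, 0], [0, 0, 0.004, -0.275, 0], [0, 0, 0.004, -0.275, 0], [0, 0, 0.004, -0.275, 0], [0, 0, 0.004, -0.275, 0]]]' --force 60

```text
clock: 4.55
ee_pos: [0.6765, 0.0759, 0.3779]
eef_rot: [-1.57, -0.033, 0.03]
ft_force: [5.2, 0.1, 2.7]
opening: 0.0106
```

```bash
python3 - <<'E'
from h import *
st()
im,d=ctrl.capture('wrist'); cv2.imwrite('pics/w2.png',im[...,::-1])
E
```

```text
t 4.55 tcp [0.6765 0.0759 0.3779] jawyaw 2.31 down [ 0.002  0.    -1.   ] F [5.2 0.1 2.7] op 0.0106
```

View pics/w2.png

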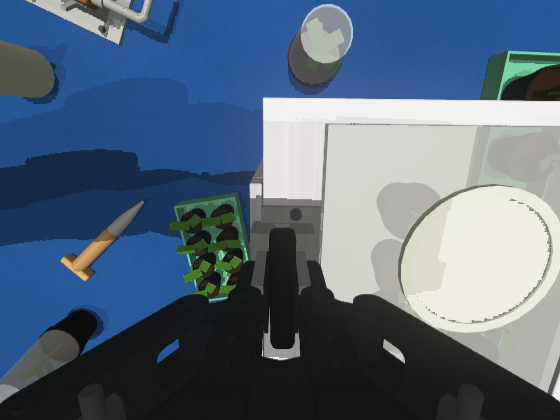

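Emit:
apply_moves --commands '[[[0, 0, 0, 0.03, 0], [0, 0, 0, 0.06, 0], [0, 0, 0, 0.06, 0]]]'

```text
clock: 4.97
ee_pos: [0.6765, 0.0759, 0.3952]
eef_rot: [-1.571, -0.032, 0.031]
ft_force: [7.2, 1.4, -8.8]
opening: 0.0106
```

Emit:
apply_moves --commands '[[[0, 0, -0.003, 0.06, 0.06], [0, 0, -0.003, 0.003, 0.12], [0, 0, -0.003, 0.003, 0.18], [0, 0, -0.003, 0.003, 0.24], [0, 0, -0.003, 0.003, 0.3], [0, 0, -0.003, 0.003, 0.36], [0, 0, -0.003, 0.003, 0.42], [0, 0, -0.003, 0.003, 0.48], [0, 0, -0.003, 0.003, 0.5], [0, 0, -0.003, 0.003, 0.5]]]'

```text
clock: 6.22
ee_pos: [0.6756, 0.0733, 0.3953]
eef_rot: [-1.19, -1.234, 1.242]
ft_force: [-4.7, -8.5, -7.6]
opening: 0.0101
```

```bash
python3 - <<'E'
from h import *
st()
im,d=ctrl.capture('wrist'); cv2.imwrite('pics/w3.png',im[...,::-1])
im,d=ctrl.capture('side'); cv2.imwrite('pics/d3.png',cv2.resize(im[60:240,230:430,::-1],None,fx=3,fy=3,interpolation=cv2.INTER_CUBIC))
E
```

```text
t 6.22 tcp [0.6756 0.0733 0.3953] jawyaw 92.27 down [-0.003 -0.003 -1.   ] F [-4.7 -8.5 -7.6] op 0.0101
```

View pics/w3.png

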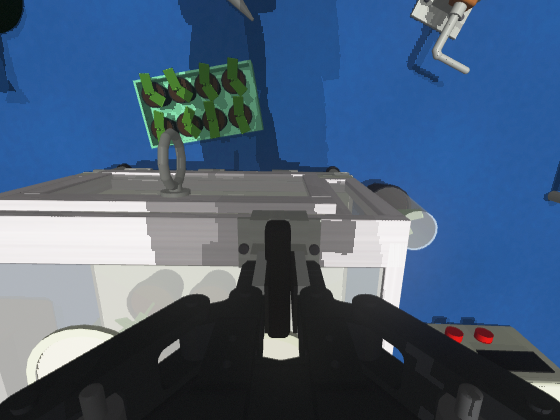

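View pics/d3.png

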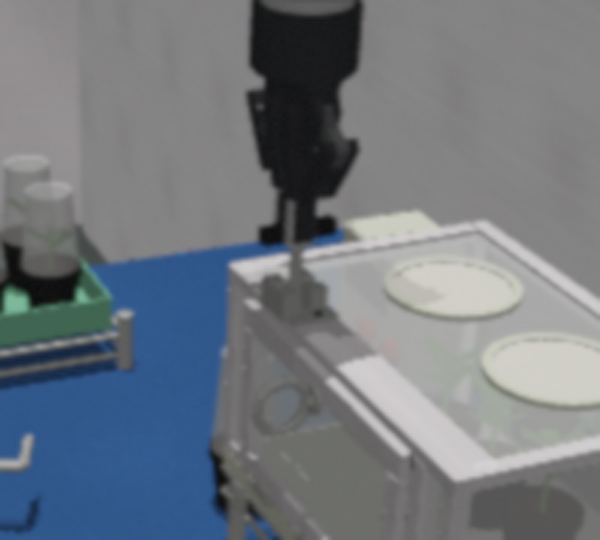

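Emit:
apply_moves --commands '[[[0, 0.003, 0.004, -0.01, 0], [0, 0.003, 0.004, -0.02, 0], [0, 0.003, 0.004, -0.02, 0]]]'

```text
clock: 6.7
ee_pos: [0.6759, 0.0737, 0.3941]
eef_rot: [-1.195, -1.236, 1.239]
ft_force: [-25.1, -14.5, 43.0]
opening: 0.01
```

Emit:
apply_moves --commands '[[[0, 0, 0, 0.013, 0], [1, 0, 0, 0.013, 0], [1, 0, 0, 0.013, 0], [1, 0, 0, 0.013, 0], [1, 0, 0, 0.013, 0], [1, 0, 0, 0.2, 0], [1, 0, 0, 0.35, 0]]]'

```text
clock: 7.58
ee_pos: [0.677, 0.0762, 0.4929]
eef_rot: [-1.191, -1.24, 1.238]
ft_force: [-0.0, -0.5, 0.6]
opening: 0.0853
```

```bash
python3 - <<'E'
from h import *
st()
im,d=ctrl.capture('wrist'); cv2.imwrite('pics/w4.png',im[...,::-1])
wc=pose_wc('wrist'); v,u=np.mgrid[0:420,0:560]; P=unproj('wrist',np.c_[u.ravel(),v.ravel()],d.ravel(),wc).reshape(420,560,3)
m=(d>0)&(P[...,2]>.328)&(P[...,2]<.35)&(np.hypot(P[...,0]-.676,P[...,1]-.074)<.04); q=P[m]; print(len(q),q.mean(0),cv2.minAreaRect(q[:,:2].astype(np.float32)),np.median(q[:,2]))
print([(q['location'],q['confidence']) for q in ctrl.spot_point('eye','wrist')])
# cage/hatch front edges
m=(d>0)&(abs(P[...,2]-.268)<.008)&(P[...,0]>.55); np.save('Pw4.npy',P); np.save('w4.npy',d)
q=P[m]; print('rail',q.min(0),q.max(0))
E
```

```text
t 7.58 tcp [0.677  0.0762 0.4929] jawyaw 92.3 down [ 0.002  0.    -1.   ] F [-0.  -0.5  0.6] op 0.0853
1103 [0.67604346 0.07193721 0.34220439] ((0.6778141856193542, 0.0717640370130539), (0.05944528058171272, 0.01160744484513998), 2.2813172340393066) 0.34241304153586566
[([204.1, 146.3], 0.69)]
rail [ 0.62010259 -0.17861036  0.26003143] [0.8977287  0.16710861 0.27599888]
```

View pics/w4.png

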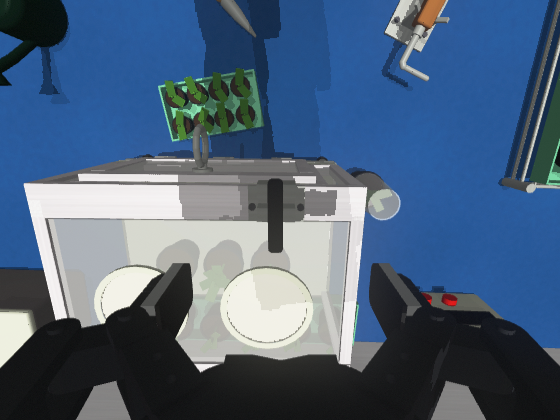

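```bash
python3 - <<'E'
from h import *
for n in ['1','4']:
    P=np.load(f'Pw{n}.npy'); d=np.load(f'w{n}.npy')
    for (x0,x1,y0,y1) in [(.665,.69,.11,.14),(.665,.69,-.02,.03),(.72,.86,-.1,.12)]:
        m=(d>0)&(P[...,0]>x0)&(P[...,0]<x1)&(P[...,1]>y0)&(P[...,1]<y1)&(P[...,2]>.25)&(P[...,2]<.29); print(n,m.sum(),np.median(P[m][:,2]) if m.sum() else None)
    for yy in (-.12,-.05,.0,.05,.13):
        m=(d>0)&(abs(P[...,1]-yy)<.008)&(P[...,2]>.262)&(P[...,2]<.275)
        q=P[m]; print(yy,len(q), np.sort(q[:,0])[[2,-3]] if len(q)>5 else '')
E
```

```text
1 1068 0.27193837164725543
1 994 0.2717546610339895
1 23329 0.2690206839182093
-0.12 238 [0.86201196 0.89089349]
-0.05 1617 [0.65910367 0.88256164]
0.0 2940 [0.62642373 0.8974855 ]
0.05 3486 [0.65719724 0.8957727 ]
0.13 5201 [0.66312062 0.893538  ]
4 805 0.274563384486415
4 1276 0.27429890285770864
4 17889 0.2716865905039337
-0.12 1821 [0.6629835  0.83641122]
-0.05 1400 [0.6610773  0.77024284]
0.0 2716 [0.6238385 0.8892138]
0.05 1900 [0.6583897  0.87344872]
0.13 2312 [0.66486842 0.86909858]
```

Emit:
apply_moves --commands '[[[1, -0.92, 0.73, -0.54, -0.136], [1, -0.92, 0.73, -0.54, -0.136], [1, -0.92, 0.73, -0.54, -0.136], [1, -0.92, 0.73, -0.54, -0.136], [1, -0.92, 0.73, -0.54, -0.136], [1, -0.92, 0.73, -0.54, -0.136], [1, -0.92, 0.73, -0.54, -0.136], [1, -0.92, 0.73, -0.54, -0.136]]]'

```text
clock: 8.68
ee_pos: [0.3985, 0.297, 0.3272]
eef_rot: [-1.365, -0.921, 0.925]
ft_force: [1.7, -0.6, 0.4]
opening: 0.0854
```

```bash
python3 - <<'E'
from h import *
st()
wc=pose_wc('wrist')
im,d=ctrl.capture('wrist'); cv2.imwrite('pics/w5.png',im[...,::-1])
v,u=np.mgrid[0:420,0:560]; P=unproj('wrist',np.c_[u.ravel(),v.ravel()],d.ravel(),wc).reshape(420,560,3)
im=im.astype(int); o=(d>0)&(im[...,0]>im[...,2]+40)&(P[...,2]>.066)&(P[...,2]<.085); q=P[o&(np.hypot(P[...,0]-.405,P[...,1]-.298)<.09)]
print(len(q),q.mean(0),cv2.minAreaRect(q[:,:2].astype(np.float32)),np.median(q[:,2]))
for t in ['pole','hook','rest_seat','sprayer']: print(t,[(q['location'],q['confidence']) for q in ctrl.spot_point(t,'wrist')])
m=(d>0)&(P[...,2]>.1)&(P[...,2]<.18)&(np.hypot(P[...,0]-.34,P[...,1]-.206)<.06); q=P[m]; print('spr',len(q),q.min(0) if len(q) else '',q.max(0) if len(q) else '')
E
```

```text
t 8.68 tcp [0.3985 0.297  0.3272] jawyaw 68.06 down [-0.003 -0.001 -1.   ] F [ 1.7 -0.6  0.4] op 0.0854
2396 [0.39958505 0.29821422 0.07359595] ((0.40363848209381104, 0.296678751707077), (0.023214107379317284, 0.12819363176822662), 67.6384048461914) 0.07361843511401378
pole [([281.2, 193.8], 0.84)]
hook [([304.1, 288.9], 0.95)]
rest_seat [([283.1, 193.4], 0.71)]
sprayer [([190.6, 162.0], 0.6)]
spr 3512 [0.30339715 0.17442213 0.10003143] [0.36229665 0.22834604 0.16463065]
```

View pics/w5.png

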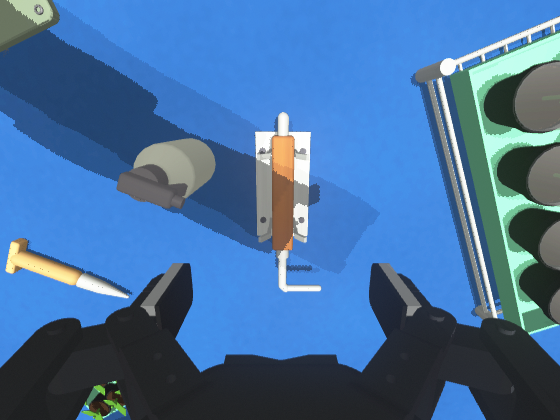

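Emit:
apply_moves --commands '[[[0.75, 0.05, -0.013, -0.2, -0.002], [0.75, 0.05, -0.013, -0.4, -0.002], [0.75, 0.05, -0.013, -0.55, -0.002], [0.75, 0.05, -0.013, -0.65, -0.002], [0.75, 0.05, -0.013, -0.704, -0.002], [0.75, 0.05, -0.013, -0.704, -0.002], [0.75, 0.05, -0.013, -0.704, -0.002]]]'

```text
clock: 9.8
ee_pos: [0.4171, 0.2914, 0.1182]
eef_rot: [-1.37, -0.916, 0.913]
ft_force: [-0.4, -0.2, 0.5]
opening: 0.0641
```

```bash
python3 - <<'E'
from h import *
st()
im,d=ctrl.capture('wrist'); cv2.imwrite('pics/w6.png',im[...,::-1])
im,d=ctrl.capture('side'); cv2.imwrite('pics/d6.png',cv2.resize(im[120:280,110:310,::-1],None,fx=3,fy=3,interpolation=cv2.INTER_CUBIC))
E
```

```text
t 9.8 tcp [0.4171 0.2914 0.1182] jawyaw 67.44 down [ 0.001  0.001 -1.   ] F [-0.4 -0.2  0.5] op 0.0641
```

View pics/w6.png

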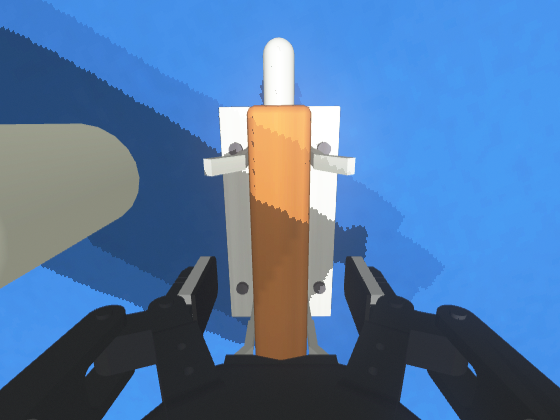

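View pics/d6.png

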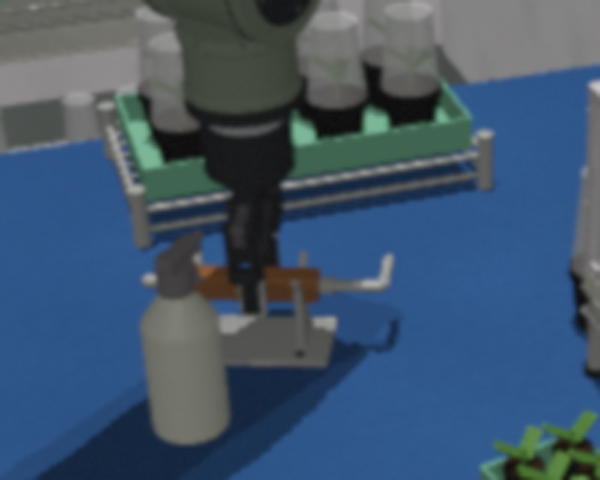

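Emit:
apply_moves --commands '[[[0, 0, 0, 0, 0], [0, 0, 0, 0, 0], [0, 0, 0, 0, 0], [0, 0, 0, 0, 0], [0, 0, 0, 0, 0]]]' --force 110

```text
clock: 10.52
ee_pos: [0.4166, 0.2914, 0.1177]
eef_rot: [-1.37, -0.915, 0.915]
ft_force: [-1.8, -1.2, 12.1]
opening: 0.0221
```

```bash
python3 - <<'E'
from h import *
st()
im,d=ctrl.capture('wrist'); cv2.imwrite('pics/w7.png',im[...,::-1])
E
```

```text
t 10.53 tcp [0.4166 0.2914 0.1177] jawyaw 67.47 down [ 0.  0. -1.] F [-1.8 -1.2 12.1] op 0.0221
```

View pics/w7.png

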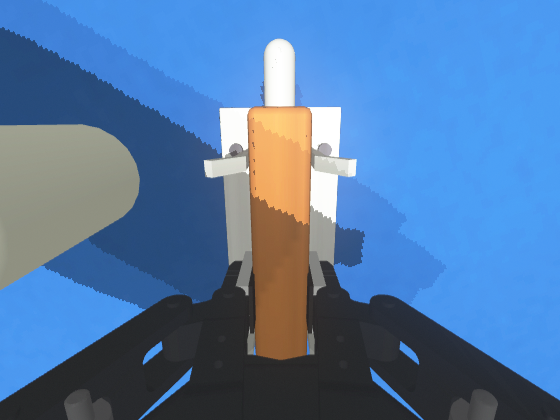

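```bash
python3 - <<'E'
from h import *
s=st()
p=np.array(s['ee_pos']); M=R.from_rotvec(s['eef_rot']).as_matrix()
for uv,z in [((280,107.5),.074),((279,40),.067),((280,107.5),.0737)]:
    w=ray_z('wrist',uv,z); print((w-p)@M)  # tool coords; z tool = -pole x
w5=None
E
```

```text
t 10.57 tcp [0.4166 0.2914 0.1177] jawyaw 67.47 down [ 0.  0. -1.] F [-2.2 -1.9 12.7] op 0.0224
[-0.00024393  0.04366437  0.07769034]
[-0.0005837   0.05065798  0.10074103]
[-0.00024444  0.04396436  0.07770323]
```

Emit:
apply_moves --commands '[[[0, 0, 0, 0.05, 0], [0, 0, 0, 0.2, 0], [0, 0, 0, 0.4, 0], [0, 0, 0, 0.6, 0], [0, 0.03, -0.15, 0.6, 0.04], [0, 0.05, -0.3, 0.6, 0.08], [0, 0.08, -0.45, 0.6, 0.12], [0, 0.08, -0.6, 0.6, 0.138], [0, 0.08, -0.75, 0.6, 0.138], [0, 0.08, -0.9, 0.6, 0.138], [0, 0.08, -1, 0.6, 0.138], [0, 0.08, -1, 0.6, 0.138]]]'

```text
clock: 12.08
ee_pos: [0.4403, -0.0106, 0.2978]
eef_rot: [-1.193, -1.236, 1.237]
ft_force: [-0.8, 1.1, -1.7]
opening: 0.0226
```

```bash
python3 - <<'E'
from h import *
s=st()
for c in ['scene','side']:
  im,d=ctrl.capture(c); cv2.imwrite(f'pics/{c}8.png',im[...,::-1]); np.save(f'{c}8.npy',d)
E
```

```text
t 12.07 tcp [ 0.4403 -0.0106  0.2978] jawyaw 92.09 down [ 0.    -0.001 -1.   ] F [-0.8  1.1 -1.7] op 0.0226
```

View pics/scene8.png

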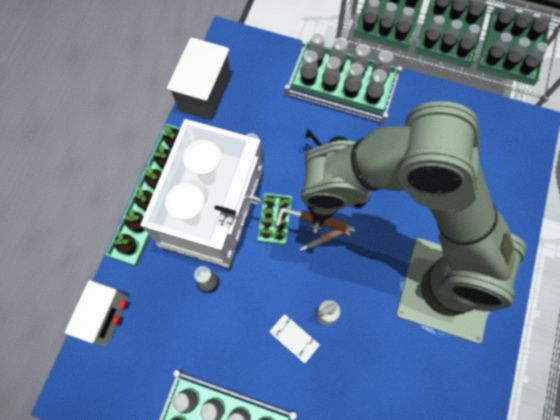

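View pics/side8.png

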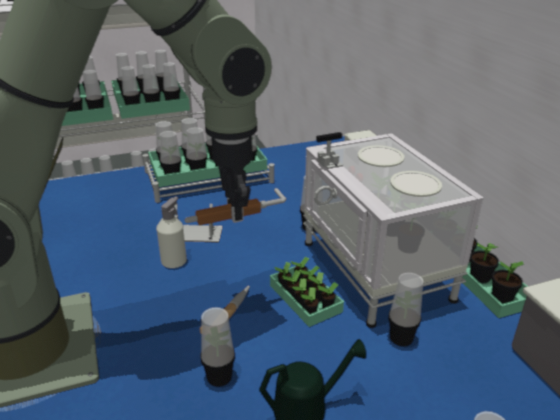

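```bash
cat >> h.py <<'E'
CO=np.array([.6592,-.0073]); CY=.0393
def cage(x,y,z): return np.array([CO[0]+x*np.cos(CY)-y*np.sin(CY),CO[1]+x*np.sin(CY)+y*np.cos(CY),z])
def polepts(s,g=.0125,dz=-.0557):
    M=R.from_rotvec(s['eef_rot']).as_matrix(); px=-M[:,2]; py=M[:,0]; o=np.array(s['ee_pos'])-g*px+np.array([0,0,dz])
    return {n:o+a*px+b*py for n,a,b in [('stub',-.089,0),('hend',-.065,0),('hfront',.065,0),('bend',.12,0),('hook',.12,.025),('tip',.12,.049)]}
def eyept(th=0):
    x,z=-.03,.124; return cage(x*np.cos(th)-z*np.sin(th),0,.115+z*np.cos(th)+x*np.sin(th))
def overlay(c,name,box,f,th=0):
    s=ctrl.observe(); im,d=ctrl.capture(c); im=cv2.resize(im[box[2]:box[3],box[0]:box[1],::-1],None,fx=f,fy=f,interpolation=cv2.INTER_CUBIC)
    pp=polepts(s); pp['eye']=eyept(th)
    for n,P in pp.items():
        q=(proj(c,P)[0]-[box[0],box[2]]+.5)*f
        cv2.drawMarker(im,tuple(int(v) for v in q),(0,0,255) if n!='eye' else (0,255,255),0,10,1)
    cv2.imwrite(name,im); return d
E
python3 - <<'E'
from h import *
overlay('scene','pics/o1.png',(220,370,160,260),5)
overlay('side','pics/o2.png',(180,350,130,250),4.5)
for c in ['scene','side']:
  for t in ['eye','hook']: print(c,t,[(np.round(q['location'],1),round(q['confidence'],2)) for q in ctrl.spot_point(t,c)], proj(c,eyept() if t=='eye' else polepts(ctrl.observe())['hook']))
E
```

```text
scene eye [(array([249.7, 198.1]), 0.81)] [[254.74198795 199.94201434]]
scene hook [(array([208.4, 282.3]), 0.27)] [[278.89080075 218.00894888]]
side eye [(array([322. , 192.5]), 0.87)] [[321.60073938 196.84993538]]
side hook [(array([280.5, 194.8]), 0.84), (array([172.6, 259.4]), 0.45)] [[279.77635225 195.68764084]]
```

View pics/o1.png

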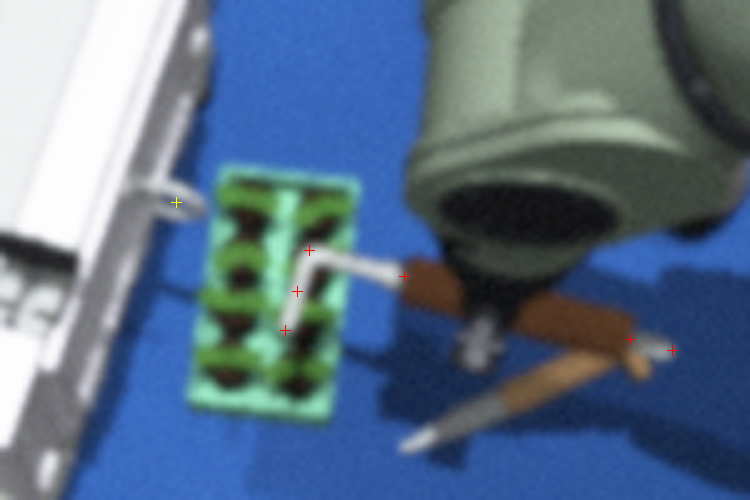

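View pics/o2.png

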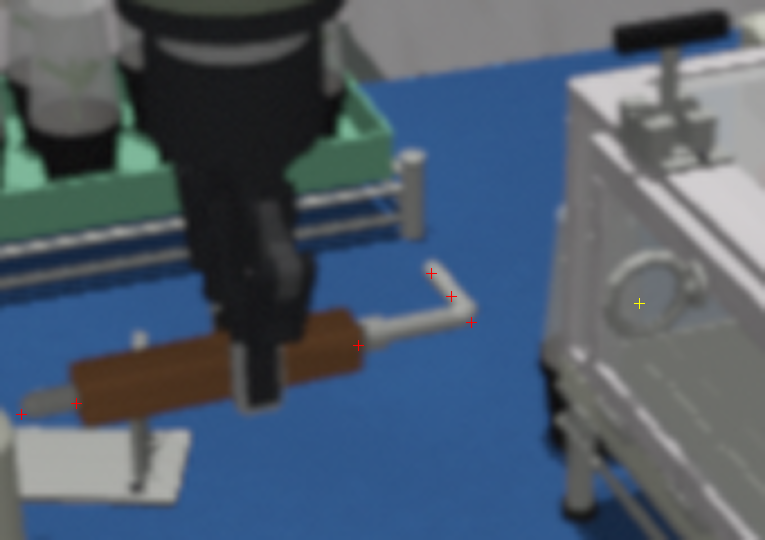

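Emit:
apply_moves --commands '[[[0, 0, -0.15, -0.01, 0], [0, 0, -0.303, -0.02, 0], [0, 0.1, -0.303, -0.02, 0], [0, 0.2, -0.303, -0.02, 0], [0, 0.27, -0.303, -0.02, 0], [0, 0.29, -0.303, -0.02, 0], [0, 0.29, -0.303, -0.02, 0]]]'

```text
clock: 13.35
ee_pos: [0.5272, -0.0994, 0.291]
eef_rot: [-1.19, -1.238, 1.239]
ft_force: [0.4, 0.5, -1.6]
opening: 0.0226
```

```bash
python3 - <<'E'
from h import *
s=st(); print({k:v.round(4) for k,v in polepts(s).items()},eyept())
overlay('scene','pics/o3.png',(220,370,160,260),5)
overlay('side','pics/o4.png',(230,370,130,240),5.4)
im,d=ctrl.capture('wrist'); cv2.imwrite('pics/w9.png',im[...,::-1])
E
```

```text
t 13.35 tcp [ 0.5272 -0.0994  0.291 ] jawyaw 92.31 down [-0.001 -0.    -1.   ] F [ 0.4  0.5 -1.6] op 0.0226
{'stub': array([ 0.4258, -0.1035,  0.2354]), 'hend': array([ 0.4498, -0.1025,  0.2354]), 'hfront': array([ 0.5797, -0.0973,  0.2353]), 'bend': array([ 0.6346, -0.095 ,  0.2353]), 'hook': array([ 0.6336, -0.0701,  0.2353]), 'tip': array([ 0.6327, -0.0461,  0.2352])} [ 0.62922316 -0.0084787   0.239     ]
```

View pics/o3.png

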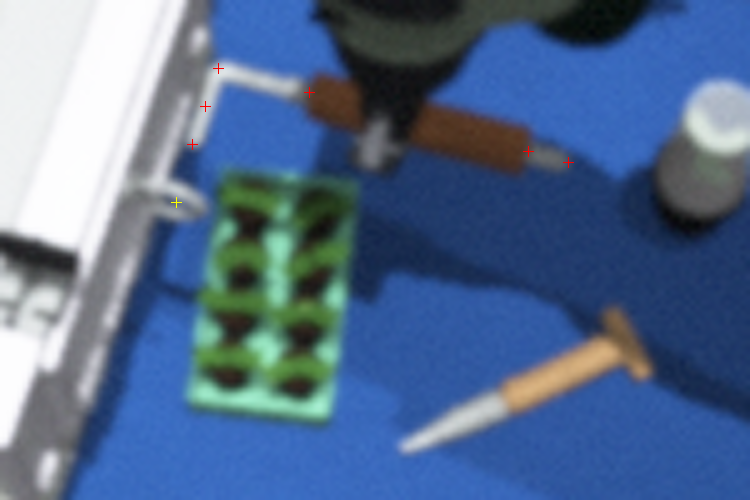

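View pics/o4.png

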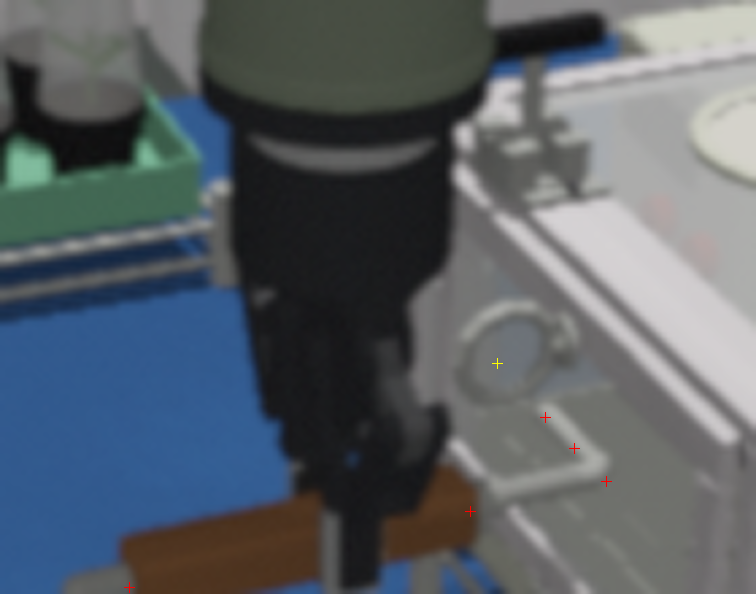

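View pics/w9.png

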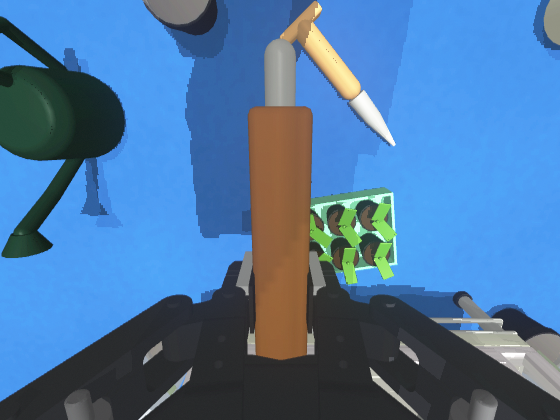

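Emit:
apply_moves --commands '[[[0, 0, 0, 0.015, 0], [0, -0.001, 0.03, 0.015, 0], [0, -0.002, 0.06, 0.015, 0], [0, -0.003, 0.08, 0.015, 0], [0, -0.003, 0.08, 0.015, 0]]]'

```text
clock: 14.12
ee_pos: [0.5267, -0.075, 0.2957]
eef_rot: [-1.19, -1.239, 1.239]
ft_force: [-0.1, -0.6, -2.4]
opening: 0.022
```

```bash
python3 - <<'E'
from h import *
s=st(); print({k:v.round(4) for k,v in polepts(s).items()},eyept())
overlay('scene','pics/o5.png',(230,290,170,220),12)
overlay('side','pics/o6.png',(300,350,160,220),9)
E
```

```text
t 14.12 tcp [ 0.5267 -0.075   0.2957] jawyaw 92.35 down [-0. -0. -1.] F [-0.1 -0.6 -2.4] op 0.022
{'stub': array([ 0.4253, -0.0791,  0.24  ]), 'hend': array([ 0.4493, -0.0781,  0.24  ]), 'hfront': array([ 0.5792, -0.0728,  0.2399]), 'bend': array([ 0.6341, -0.0705,  0.2399]), 'hook': array([ 0.6331, -0.0456,  0.2399]), 'tip': array([ 0.6321, -0.0216,  0.2399])} [ 0.62922316 -0.0084787   0.239     ]
```

View pics/o5.png

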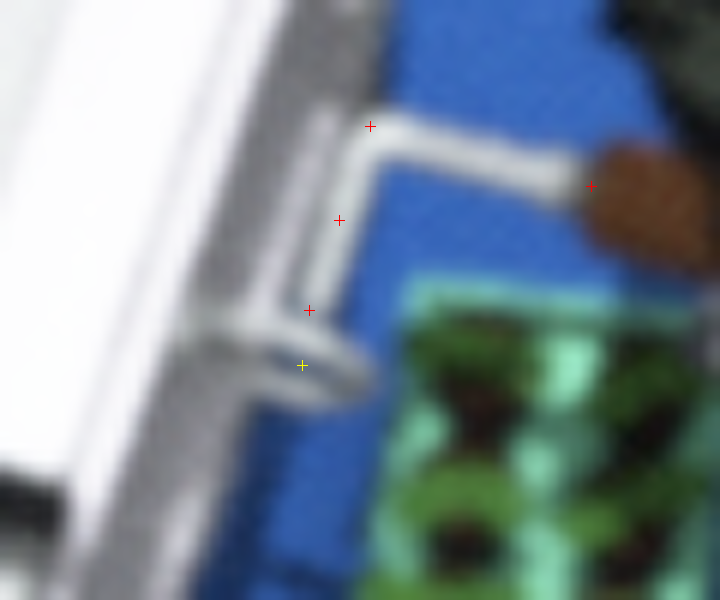

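View pics/o6.png

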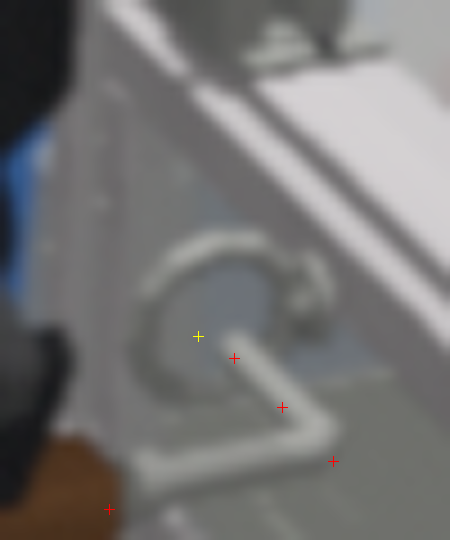

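Emit:
apply_moves --commands '[[[0, -0.002, 0.03, 0.002, 0], [0, -0.003, 0.06, 0.002, 0], [0, -0.004, 0.09, 0.002, 0], [0, -0.006, 0.123, 0.002, 0], [0, -0.006, 0.123, 0.002, 0], [0, -0.006, 0.123, 0.002, 0]]]'

```text
clock: 14.98
ee_pos: [0.5249, -0.0389, 0.2963]
eef_rot: [-1.19, -1.238, 1.239]
ft_force: [-0.3, 0.2, -1.9]
opening: 0.0225
```

```bash
python3 - <<'E'
from h import *
s=st(); print({k:v.round(4) for k,v in polepts(s).items()},eyept())
overlay('scene','pics/o7.png',(230,290,170,220),12)
overlay('side','pics/o8.png',(290,350,150,215),9)
E
```

```text
t 14.97 tcp [ 0.5249 -0.0389  0.2963] jawyaw 92.29 down [ 0. -0. -1.] F [-0.3  0.2 -1.9] op 0.0225
{'stub': array([ 0.4235, -0.043 ,  0.2406]), 'hend': array([ 0.4475, -0.042 ,  0.2406]), 'hfront': array([ 0.5774, -0.0368,  0.2406]), 'bend': array([ 0.6323, -0.0346,  0.2406]), 'hook': array([ 0.6313, -0.0096,  0.2406]), 'tip': array([0.6304, 0.0143, 0.2405])} [ 0.62922316 -0.0084787   0.239     ]
```

View pics/o7.png

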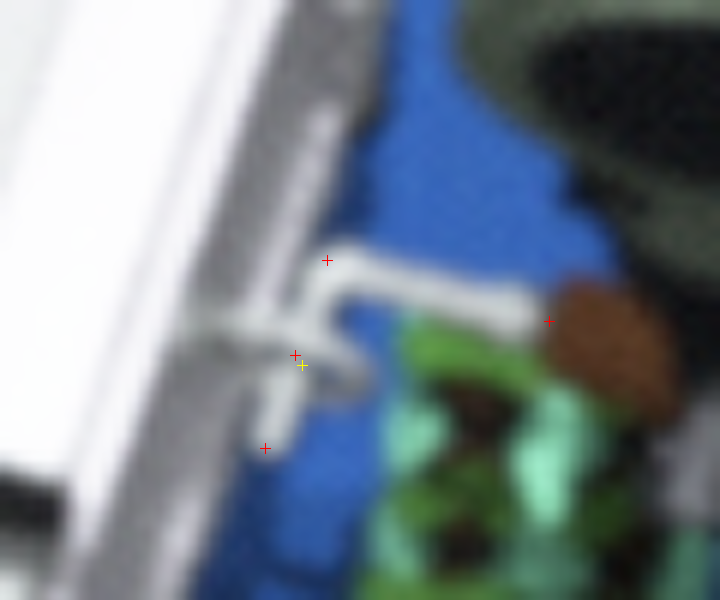

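View pics/o8.png

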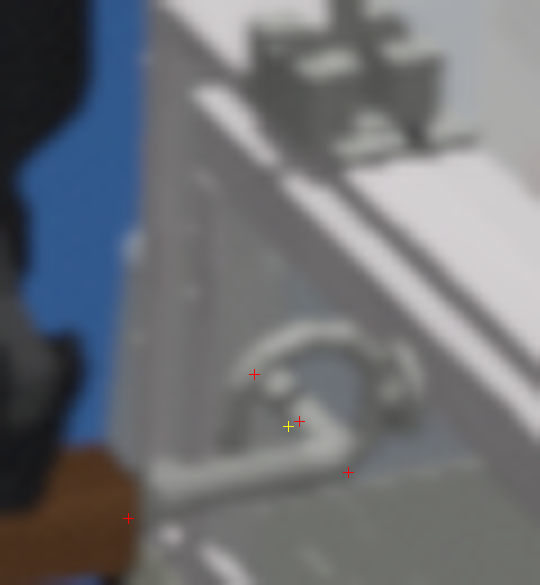

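```bash
python3 - <<'E'
import numpy as np
X,Z=-.03,.124
def e(t): return np.array([X*np.cos(t)-Z*np.sin(t), Z*np.cos(t)+X*np.sin(t)])
def u(t):
    v=np.array([-X*np.sin(t)-Z*np.cos(t),-Z*np.sin(t)+X*np.cos(t)]); return v/np.linalg.norm(v)
for t,l in zip([0,0,.1,.2,.3,.4,.5,.6,.7,.8,.9,1.,1.1,1.2,1.3,1.4,1.42],[.006]+[.013]*16):
    d=e(t)-e(0)+l*u(t); print(t,'norm dx,dy,dz',np.round([d[0]*.9992/.3,d[0]*.0393/.3,d[1]/.3],3))
E
```

```text
0 norm dx,dy,dz [-0.019 -0.001 -0.005]
0 norm dx,dy,dz [-0.042 -0.002 -0.01 ]
0.1 norm dx,dy,dz [-0.082 -0.003 -0.026]
0.2 norm dx,dy,dz [-0.119 -0.005 -0.046]
0.3 norm dx,dy,dz [-0.155 -0.006 -0.07 ]
0.4 norm dx,dy,dz [-0.188 -0.007 -0.097]
0.5 norm dx,dy,dz [-0.218 -0.009 -0.128]
0.6 norm dx,dy,dz [-0.245 -0.01  -0.161]
0.7 norm dx,dy,dz [-0.268 -0.011 -0.197]
0.8 norm dx,dy,dz [-0.288 -0.011 -0.234]
0.9 norm dx,dy,dz [-0.304 -0.012 -0.274]
1.0 norm dx,dy,dz [-0.316 -0.012 -0.315]
1.1 norm dx,dy,dz [-0.323 -0.013 -0.357]
1.2 norm dx,dy,dz [-0.327 -0.013 -0.4  ]
1.3 norm dx,dy,dz [-0.326 -0.013 -0.442]
1.4 norm dx,dy,dz [-0.321 -0.013 -0.485]
1.42 norm dx,dy,dz [-0.32  -0.013 -0.493]
```

Emit:
apply_moves --commands '[[[0, -0.02, -0.001, -0.005, 0], [0, -0.042, -0.002, -0.01, 0], [0, -0.065, -0.003, -0.018, 0], [0, -0.09, -0.004, -0.03, 0], [0, -0.119, -0.005, -0.046, 0], [0, -0.138, -0.005, -0.058, 0], [0, -0.155, -0.006, -0.07, 0], [0, -0.155, -0.006, -0.07, 0]]]'

```text
clock: 16.08
ee_pos: [0.4779, -0.0405, 0.2751]
eef_rot: [-1.189, -1.238, 1.239]
ft_force: [-0.2, 0.2, -1.2]
opening: 0.0224
```

```bash
python3 - <<'E'
from h import *
s=st(); print({k:v.round(4) for k,v in polepts(s).items()},eyept(.3))
overlay('scene','pics/o9.png',(220,350,160,240),6,.3)
overlay('side','pics/o10.png',(250,370,140,240),6,.3)
E
```

```text
t 16.07 tcp [ 0.4779 -0.0405  0.2751] jawyaw 92.3 down [-0.001 -0.    -1.   ] F [-0.2  0.2 -1.2] op 0.0224
{'stub': array([ 0.3765, -0.0446,  0.2195]), 'hend': array([ 0.4005, -0.0436,  0.2194]), 'hfront': array([ 0.5304, -0.0384,  0.2193]), 'bend': array([ 0.5854, -0.0362,  0.2193]), 'hook': array([ 0.5844, -0.0112,  0.2193]), 'tip': array([0.5834, 0.0128, 0.2192])} [ 0.59394582 -0.00986581  0.22459612]
```

View pics/o9.png

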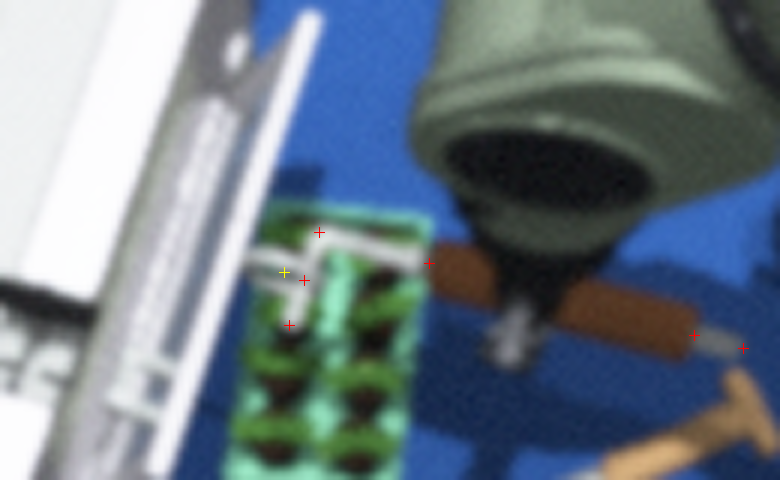

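View pics/o10.png

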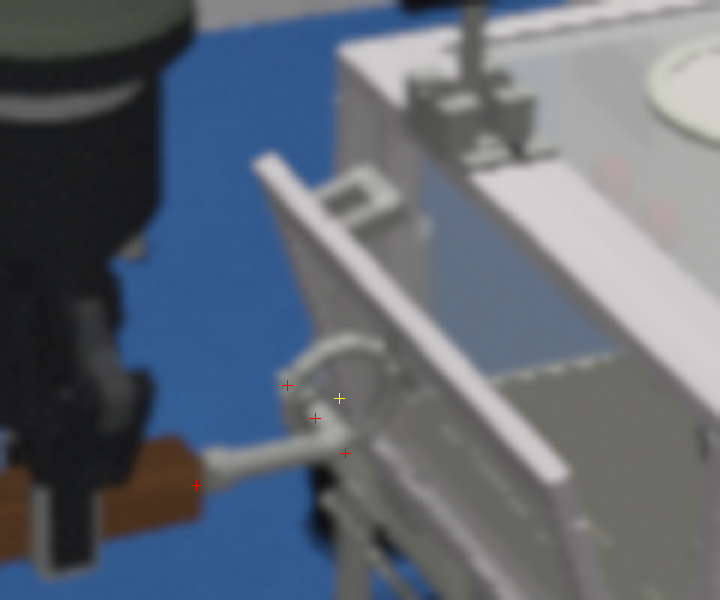

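Emit:
apply_moves --commands '[[[0, -0.033, -0.001, -0.027, 0], [0, -0.063, -0.003, -0.058, 0], [0, -0.09, -0.004, -0.091, 0], [0, -0.113, -0.005, -0.127, 0], [0, -0.133, -0.005, -0.164, 0], [0, -0.149, -0.006, -0.204, 0], [0, -0.161, -0.006, -0.245, 0], [0, -0.168, -0.007, -0.287, 0], [0, -0.168, -0.007, -0.287, 0]]]'

```text
clock: 17.3
ee_pos: [0.4279, -0.0425, 0.1888]
eef_rot: [-1.189, -1.238, 1.24]
ft_force: [0.0, 0.0, -1.5]
opening: 0.0225
```

```bash
python3 - <<'E'
from h import *
s=st(); print({k:v.round(4) for k,v in polepts(s).items()},eyept(1.1))
overlay('scene','pics/o11.png',(220,350,160,240),6,1.1)
overlay('side','pics/o12.png',(220,360,170,270),5.5,1.1)
E
```

```text
t 17.3 tcp [ 0.4279 -0.0425  0.1888] jawyaw 92.31 down [-0.001 -0.    -1.   ] F [ 0.   0.  -1.5] op 0.0225
{'stub': array([ 0.3264, -0.0466,  0.1332]), 'hend': array([ 0.3504, -0.0456,  0.1332]), 'hfront': array([ 0.4803, -0.0404,  0.133 ]), 'bend': array([ 0.5353, -0.0382,  0.1329]), 'hook': array([ 0.5343, -0.0132,  0.1329]), 'tip': array([0.5333, 0.0108, 0.1329])} [ 0.53517824 -0.01217657  0.1445097 ]
```

View pics/o11.png

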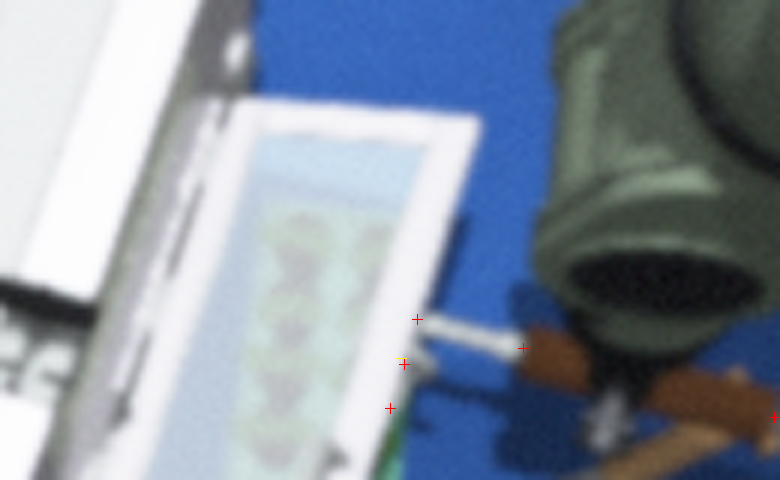

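View pics/o12.png

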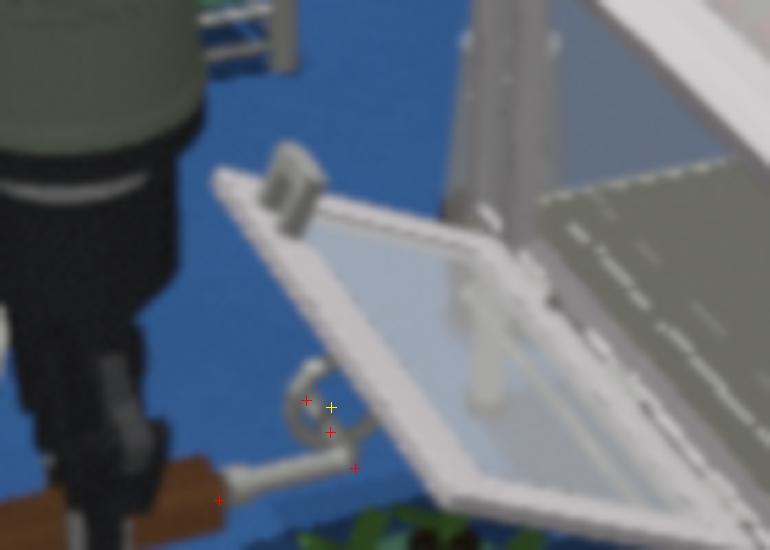

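Emit:
apply_moves --commands '[[[0, -0.004, 0, -0.043, 0], [0, -0.003, 0, -0.085, 0], [0, 0, 0, -0.11, 0], [0, 0.002, 0, -0.128, 0], [0, 0.003, 0, -0.138, 0], [0, 0.003, 0, -0.142, 0], [0, 0.003, 0, -0.142, 0], [0, 0.003, 0, -0.142, 0]]]'

```text
clock: 18.4
ee_pos: [0.4292, -0.0427, 0.1468]
eef_rot: [-1.191, -1.239, 1.238]
ft_force: [1.5, -2.4, 4.4]
opening: 0.0222
```

```bash
python3 - <<'E'
from h import *
s=st(); print({k:v.round(4) for k,v in polepts(s).items()},eyept(1.4))
d=overlay('scene','pics/o13.png',(220,350,160,240),6,1.4)
d2=overlay('side','pics/o14.png',(220,360,170,270),5.5,1.4)
v,u=np.mgrid[0:420,0:560]
P=unproj('scene',np.c_[u.ravel(),v.ravel()],d.ravel()); C=P[:,:2]-CO; cx=C[:,0]*np.cos(CY)+C[:,1]*np.sin(CY); cy=-C[:,0]*np.sin(CY)+C[:,1]*np.cos(CY)
m=(d.ravel()>0)&(cx>-.16)&(cx<0)&(abs(cy)<.115)&(P[:,2]>.09)&(P[:,2]<.25)
for a in np.arange(-.16,0,.02):
    k=m&(cx>=a)&(cx<a+.02); print(round(a,2),k.sum(),np.median(P[k][:,2]) if k.sum() else '')
E
```

```text
t 18.4 tcp [ 0.4292 -0.0427  0.1468] jawyaw 92.27 down [ 0.001 -0.    -1.   ] F [ 1.5 -2.4  4.4] op 0.0222
{'stub': array([ 0.3278, -0.0467,  0.091 ]), 'hend': array([ 0.3518, -0.0458,  0.091 ]), 'hfront': array([ 0.4817, -0.0406,  0.0912]), 'bend': array([ 0.5366, -0.0384,  0.0912]), 'hook': array([ 0.5356, -0.0135,  0.0912]), 'tip': array([0.5347, 0.0105, 0.0912])} [ 0.53200351 -0.0123014   0.10651243]
-0.16 107 0.14059558217139934
-0.14 489 0.14228576908457424
-0.12 465 0.1362162836051113
-0.1 465 0.13293682377504656
-0.08 465 0.12894963085076583
-0.06 460 0.12596740969082332
-0.04 458 0.12228702762174537
-0.02 451 0.1206413698767892
```

View pics/o13.png

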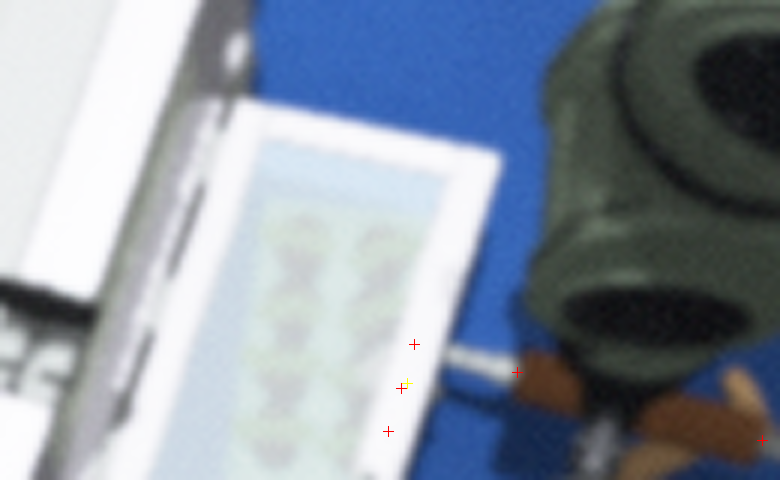

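View pics/o14.png

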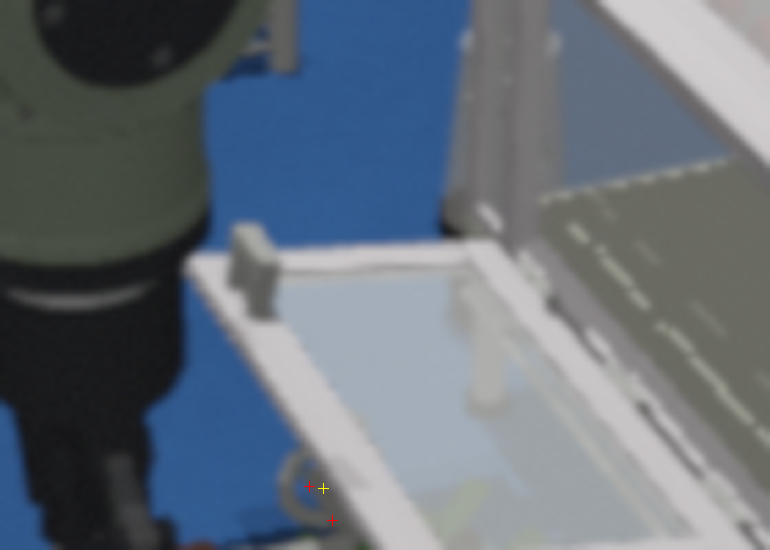

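Emit:
apply_moves --commands '[[[0, 0, 0, 0.025, 0], [0, 0, 0, 0.042, 0], [0, 0, 0, 0.042, 0], [0, 0, 0, 0.042, 0]]]'

```text
clock: 19.0
ee_pos: [0.4288, -0.0425, 0.1591]
eef_rot: [-1.19, -1.238, 1.239]
ft_force: [0.4, -0.1, -2.2]
opening: 0.0221
```

```bash
python3 - <<'E'
from h import *
s=st(); print({k:v.round(4) for k,v in polepts(s).items()},eyept(1.4))
d2=overlay('side','pics/o15.png',(220,360,200,290),5.5,1.4)
E
```

```text
t 19.0 tcp [ 0.4288 -0.0425  0.1591] jawyaw 92.3 down [-0. -0. -1.] F [ 0.4 -0.1 -2.2] op 0.0221
{'stub': array([ 0.3274, -0.0466,  0.1034]), 'hend': array([ 0.3514, -0.0457,  0.1034]), 'hfront': array([ 0.4813, -0.0404,  0.1034]), 'bend': array([ 0.5362, -0.0382,  0.1034]), 'hook': array([ 0.5352, -0.0133,  0.1034]), 'tip': array([0.5343, 0.0107, 0.1034])} [ 0.53200351 -0.0123014   0.10651243]
```

View pics/o15.png

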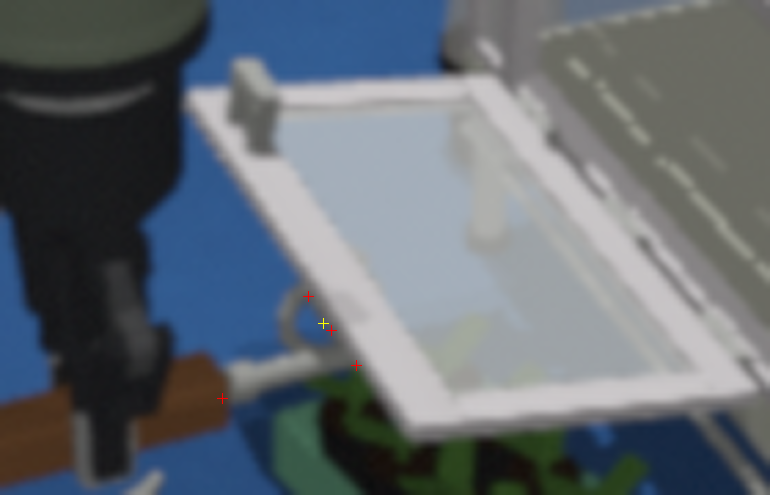

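Emit:
apply_moves --commands '[[[0, 0.001, -0.03, 0, 0], [0, 0.002, -0.06, 0, 0], [0, 0.004, -0.1, 0, 0], [0, 0.006, -0.15, 0, 0], [0, 0.008, -0.2, 0, 0], [0, 0.008, -0.2, 0, 0]]]'

```text
clock: 19.8
ee_pos: [0.4311, -0.104, 0.1591]
eef_rot: [-1.191, -1.237, 1.237]
ft_force: [0.6, 0.8, -2.5]
opening: 0.0222
```

```bash
python3 - <<'E'
from h import *
s=st()
overlay('side','pics/o16.png',(220,360,170,290),5,1.4)
overlay('scene','pics/o17.png',(220,380,140,240),5,1.4)
E
```

```text
t 19.8 tcp [ 0.4311 -0.104   0.1591] jawyaw 92.16 down [-0.    -0.001 -1.   ] F [ 0.6  0.8 -2.5] op 0.0222
```

View pics/o16.png

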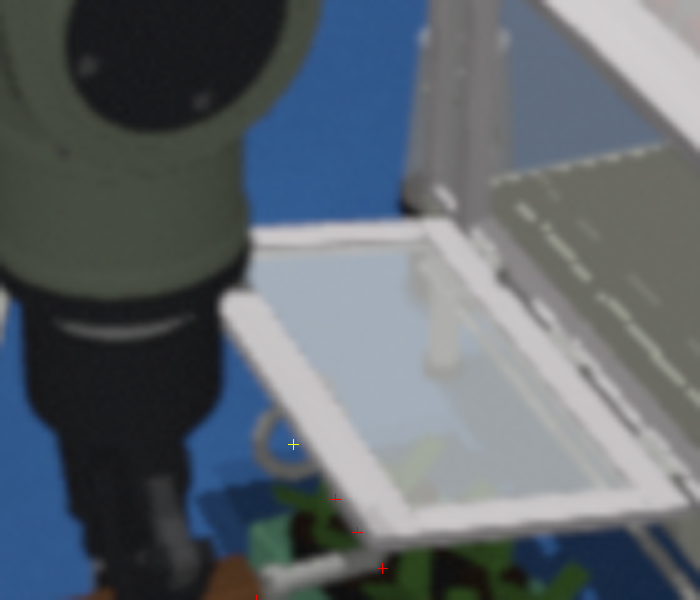

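View pics/o17.png

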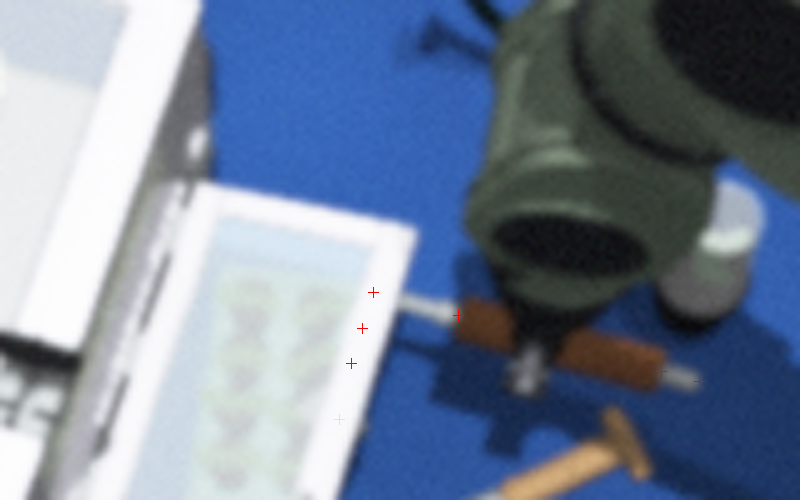

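Emit:
apply_moves --commands '[[[0, -0.06, 0, 0, 0], [0, -0.13, 0, 0, 0], [0, -0.15, 0, 0, 0], [0, -0.15, 0, 0.03, 0], [0, -0.15, 0, 0.2, 0], [0, -0.15, 0.02, 0.4, 0], [0, -0.14, 0.2, 0.47, 0], [0, -0.12, 0.4, 0.47, 0], [0, -0.1, 0.6, 0.47, 0], [0, -0.08, 0.8, 0.47, 0], [0, -0.06, 0.96, 0.47, 0], [0, -0.06, 0.96, 0.47, 0]]]'

```text
clock: 21.4
ee_pos: [0.4131, 0.1892, 0.3008]
eef_rot: [-1.186, -1.244, 1.241]
ft_force: [-0.1, -1.2, -2.4]
opening: 0.0222
```

```bash
python3 - <<'E'
from h import *
s=st()
im,d=ctrl.capture('side'); cv2.imwrite('pics/side18.png',im[...,::-1])
E
```

```text
t 21.4 tcp [0.4131 0.1892 0.3008] jawyaw 92.59 down [ 0.     0.002 -1.   ] F [-0.1 -1.2 -2.4] op 0.0222
```

View pics/side18.png

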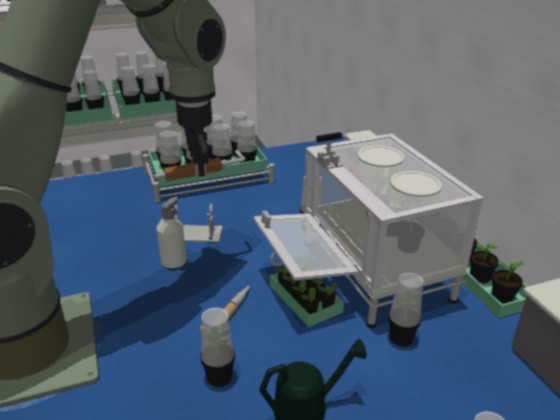

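Emit:
apply_moves --commands '[[[0, 0.012, 0.15, 0, -0.05], [0, 0.012, 0.3, 0, -0.1], [0, 0.012, 0.341, 0, -0.1396], [0, 0.012, 0.341, -0.15, -0.1396], [0, 0.012, 0.341, -0.3, -0.1396], [0, 0.012, 0.341, -0.4, -0.1396], [0, 0.012, 0.341, -0.4, -0.1396]]]'

```text
clock: 22.32
ee_pos: [0.4168, 0.2869, 0.1795]
eef_rot: [-1.372, -0.908, 0.912]
ft_force: [-0.5, 0.4, -0.9]
opening: 0.022
```

```bash
python3 - <<'E'
from h import *
s=st()
im,d=ctrl.capture('wrist'); cv2.imwrite('pics/w19.png',im[...,::-1])
im,d=ctrl.capture('side'); cv2.imwrite('pics/d19.png',cv2.resize(im[120:270,130:270,::-1],None,fx=4,fy=4,interpolation=cv2.INTER_CUBIC))
p=np.array(s['ee_pos']); M=R.from_rotvec(s['eef_rot']).as_matrix()
for uv in [(280,107.5)]:
    w=ray_z('wrist',uv,p[2]-.0557+.012); print((w-p)@M)
E
```

```text
t 22.32 tcp [0.4168 0.2869 0.1795] jawyaw 67.11 down [-0.002 -0.002 -1.   ] F [-0.5  0.4 -0.9] op 0.022
[0.00071871 0.0438184  0.07742685]
```

View pics/w19.png

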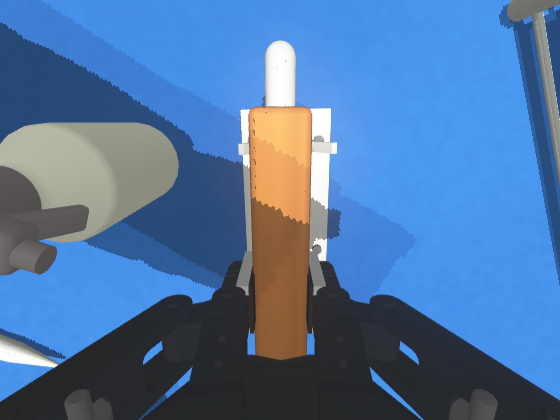

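View pics/d19.png

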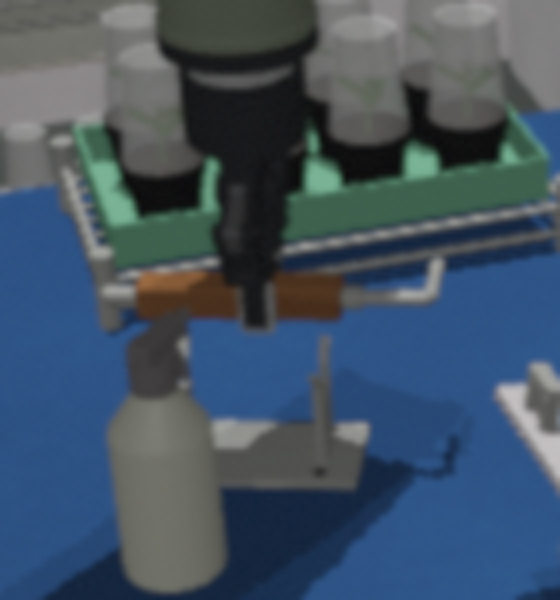

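Emit:
apply_moves --commands '[[[0, -0.001, 0.015, -0.03, 0.002], [0, -0.001, 0.015, -0.06, 0.002], [0, -0.001, 0.015, -0.06, 0.002], [0, -0.001, 0.015, -0.06, 0.002]]]'

```text
clock: 22.92
ee_pos: [0.4166, 0.2922, 0.1623]
eef_rot: [-1.37, -0.915, 0.916]
ft_force: [0.2, -0.3, -1.1]
opening: 0.0224
```

```bash
python3 - <<'E'
from h import *
s=st()
im,d=ctrl.capture('wrist'); cv2.imwrite('pics/w20.png',im[...,::-1])
E
```

```text
t 22.93 tcp [0.4166 0.2922 0.1623] jawyaw 67.53 down [-0. -0. -1.] F [ 0.2 -0.3 -1.1] op 0.0224
```

View pics/w20.png

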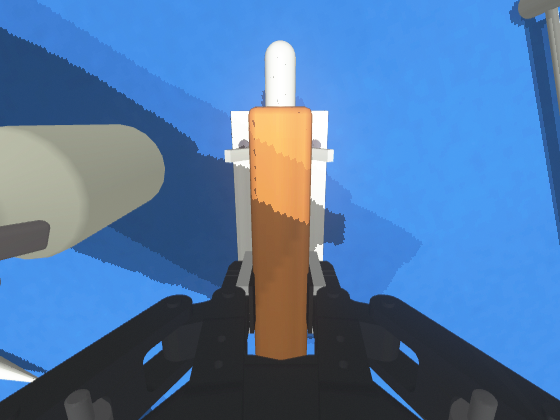

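Emit:
apply_moves --commands '[[[0, 0, -0.002, -0.05, 0], [0, 0, -0.002, -0.09, 0], [0, 0, -0.002, -0.12, 0], [0, 0, -0.002, -0.14, 0], [0, 0, -0.002, -0.147, 0], [0, 0, -0.002, -0.147, 0], [0, 0, -0.002, -0.147, 0]]]'

```text
clock: 23.85
ee_pos: [0.4165, 0.2916, 0.1184]
eef_rot: [-1.37, -0.916, 0.916]
ft_force: [-0.5, -1.9, 4.9]
opening: 0.0226
```

```bash
python3 - <<'E'
from h import *
s=st()
im,d=ctrl.capture('wrist'); cv2.imwrite('pics/w21.png',im[...,::-1])
im,d=ctrl.capture('side'); cv2.imwrite('pics/d21.png',cv2.resize(im[120:270,130:270,::-1],None,fx=4,fy=4,interpolation=cv2.INTER_CUBIC))
E
```

```text
t 23.85 tcp [0.4165 0.2916 0.1184] jawyaw 67.53 down [-0. -0. -1.] F [-0.5 -1.9  4.9] op 0.0226
```

View pics/w21.png

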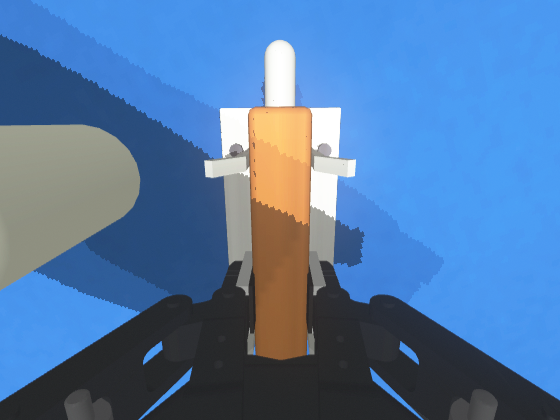

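View pics/d21.png

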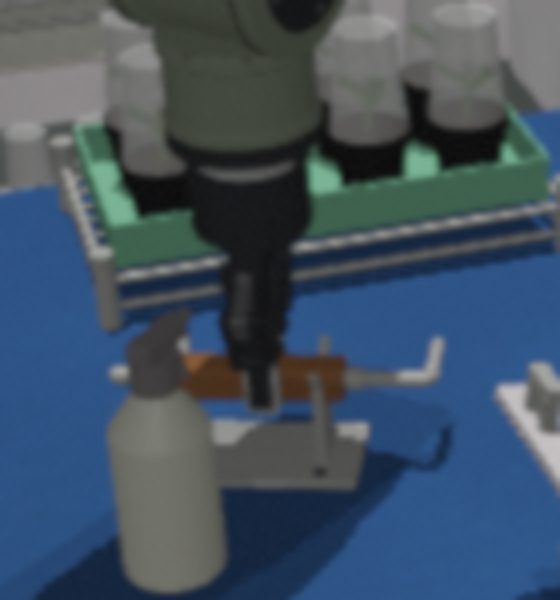

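Emit:
apply_moves --commands '[[[0.3, 0, 0, 0, 0], [0.5, 0, 0, 0, 0], [0.75, 0, 0, 0, 0], [0.75, 0, 0, 0, 0], [0.75, 0, 0, 0, 0], [0.75, 0, 0, 0.15, 0], [0.75, 0, 0, 0.35, 0], [0.75, 0, 0, 0.55, 0], [0.75, 0, 0, 0.7, 0], [0.75, 0, 0, 0.7, 0]]]' --force 40

```text
clock: 25.2
ee_pos: [0.417, 0.292, 0.3309]
eef_rot: [-1.369, -0.92, 0.911]
ft_force: [-0.1, -0.6, -0.8]
opening: 0.0638
```

```bash
python3 - <<'E'
from h import *
s=st(); wc=pose_wc('wrist')
im,d=ctrl.capture('wrist'); cv2.imwrite('pics/w22.png',im[...,::-1])
v,u=np.mgrid[0:420,0:560]; P=unproj('wrist',np.c_[u.ravel(),v.ravel()],d.ravel(),wc).reshape(420,560,3)
im=im.astype(int); o=(d>0)&(im[...,0]>im[...,2]+40)&(P[...,2]>.05)&(P[...,2]<.1); q=P[o&(np.hypot(P[...,0]-.405,P[...,1]-.298)<.09)]
print(len(q),q.mean(0),cv2.minAreaRect(q[:,:2].astype(np.float32)),np.median(q[:,2]))
C,_,_,_=np.linalg.lstsq(np.c_[q[:,:2],np.ones(len(q))],q[:,2],rcond=None); print('slope',C)
for c in ['side','scene']:
  im,d=ctrl.capture(c); cv2.imwrite(f'pics/{c}22.png',im[...,::-1])
E
```

```text
t 25.2 tcp [0.417  0.292  0.3309] jawyaw 67.52 down [ 0.004  0.003 -1.   ] F [-0.1 -0.6 -0.8] op 0.0638
2478 [0.40009248 0.2981955  0.07360608] ((0.403877854347229, 0.29650264978408813), (0.023549426347017288, 0.12814269959926605), 67.36602020263672) 0.07364022941660939
slope [0.00108317 0.00085061 0.07291906]
```

View pics/w22.png

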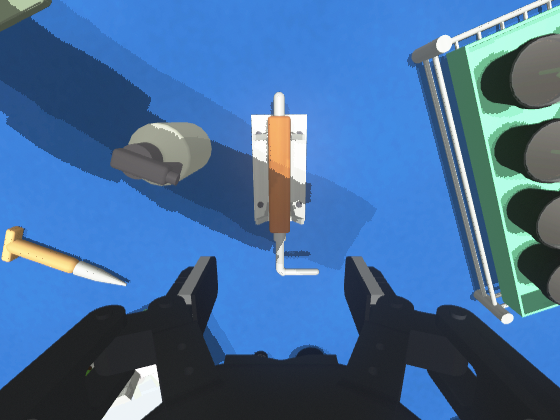

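View pics/side22.png

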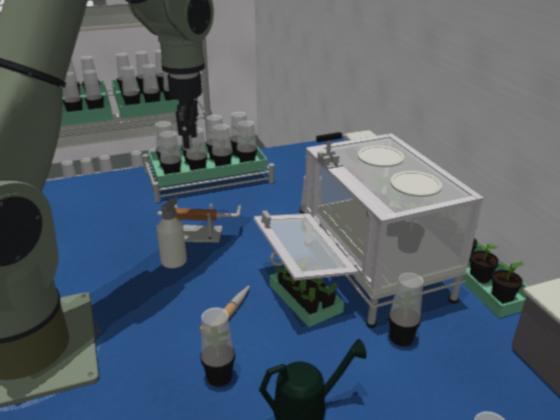

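View pics/scene22.png

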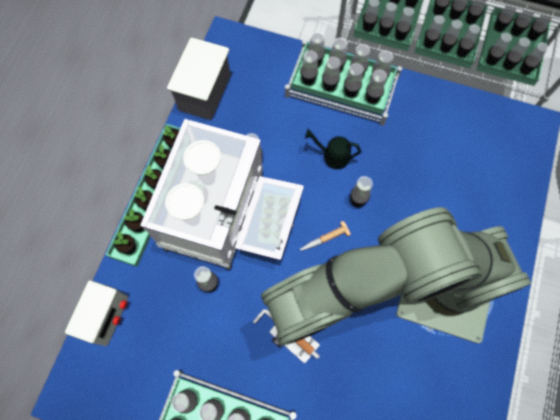

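```bash
python3 - <<'E'
from h import *
st(); print(ctrl.sign_off())
E
```

```text
t 25.35 tcp [0.4164 0.2915 0.3274] jawyaw 67.53 down [-0.001 -0.001 -1.   ] F [-0.3  0.3 -0.7] op 0.0642
the job is handed in; nothing more can be done
None
```

I handed the job in at 25.4 s. The spring pin is parked up, the hatch is fully open and the pole is back in its rest. Sign-off gave no verdict.

- **Spring pin:** I lifted it by the T-handle, gave it a quarter turn and released it. A wrist picture afterwards showed it about 11 mm up after correcting a depth bias, with the bar along the cage's x, and the last pictures still show it turned that way. A typing slip in one row lifted the gripper too far and the bar slipped in the pads. The following lowering then pressed on the already seated pin, and the wrist force read 43 N. That passed through the fingers, and the pin still ended parked.
- **Hatch:** I put the hook sideways through the eye with the hatch shut and swung the hatch down until the force rose against the stop. The depth picture gives an angle of about 1.4 rad. With the hook pressing, my model put it 15 mm below the eye centre, just over the 14.5 mm limit. The pictures showed it still inside the ring, and I centred it within the limit before unhooking.
- **Pole:** It lies level in both forks, within 1 mm and 0.3 degrees of where it was measured at the start.
- **Bystanders:** The pots, tray and other things look unmoved by eye; I did not measure them.
- **Robot:** The gripper is open, about 0.2 m above the pole, and touches nothing.

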